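# Roll the sample cylinders over their drip trays

### The arm

A 7-joint arm with a two-finger parallel gripper is mounted at the origin on the work surface. World frame = base frame: x ahead of the robot, y to its left, z up, the work surface at z = 0. Lengths are in m, angles in rad, forces in N, time in s.
With the tool pointing down it reaches from about 0.4 to 0.85 m from the base axis. Payload 10.4 kg.
Tool frame: the origin (TCP) lies at the centre of the arm's flange, where the gripper is bolted on; the fingertips stand 173 mm ahead of it and the grasp point (between the pads) lies 155 mm ahead of it; z points along the fingers, y is the line along which they close (so a half turn about z gives the same grasp; the last joint's range is limited). The gripper opens to 85 mm and grips with 20 to 120 N. Pads are 22 mm wide; open, the fingers measure 114 mm over their backs; the gripper's body (76 mm by 85 mm) begins 54 mm behind the grasp point. The pads swing forward as they close: fully open they stand 13 mm farther back than shut.
Start: joints at [-1.189, 0.332, -0.065, 1.46, 0.022, 1.35, -0.088], TCP at [0.246, 0.575, 0.405] pointing down, gripper open.
Joint ranges: [-2.6, 2.6], [-0.5, 2.12], [-1.47, 1.34], [0.16, 2.42], [-1.27, 4.41], [0.06, 2.06], [-2.6, 2.6]. Speed limits (rad/s): [2.22, 2.22, 2.79, 2.79, 3.14, 3.14, 3.14].

### API

Orientations are given as a unit quaternion [x, y, z, w].
In Python, from workcell import manip, viewer, finder gives the robot as it stands.
- The arm moves only by the tool arm_command, never from a script. Its argument "plan" is a list of rows, each an object with "dp": the shift along the tool's x, y, z in mm, a list of three; "spin": the turn about the tool's z in rad. A call has 1 to 5 rows; each row shifts and turns the commanded pose from where the row before left it, along the tool's axes as they then stand; what a row does not reach is not made up. A row lasts 1/10 s, in which the tool goes at most 50 mm and 8.59 degrees, less where a joint would pass 70% of its speed; a pose out of reach is approached as far as the arm can. A call is refused whole if a number of a shift passes 50 or a number of a turn 0.15, either way. A call with a gripper value outside its range is refused whole. "grip" is the closure, from -1 (fully open) to 1 (shut), set as the call begins (left out, the last holds). The fingers move at their own pace and stop on an object; "newtons" is the grip in N (left out, the last holds). Time passes only in rows, so rows that do not move let the fingers close. It gives the time, the measured TCP pose, the force, the opening and the grip force at its end, in the units of the state.
- manip.get_obs(): the state, without advancing time (a new reading comes with each control period).
- viewer.camera(name): name is "scene" or "top"; returns the picture (420x560x3 uint8, blue, green, red); there is no depth.
- viewer.camera_params(name): a dict with "vertical_fov" (degrees; the focal length in pixels is half the picture's height over the tangent of half this angle, whatever the lens; pixels are square), "cx", "cy" (the principal point, pixels), "R" (3x3) and "t" (3): a world point X has camera coordinates R X + t. Camera axes: x right, y down, z forward; pixel columns grow to the right and rows downward; lengths in m; the calibration is good to about 2 mm. A picture is of the moment at which its call begins. camera_params takes no time and is no camera call.
- manip.hand_in(): hands the job in; it is judged then, once.
Trained networks look in the newest picture that a camera, given by its name, has taken for a name from the list of things; names that differ only in an ending like _2 or _b are one class to them, and where a whole thing is asked for, a point or a joint stands for the part that bears it (a point fixed in the world has none). Each returns a list of dicts, best first, with "score" (0 to 1); they miss things now and then, are a little off and sometimes report something else, mostly with a low value. They report only what shows in the picture. A call takes as long as a camera call. They do not tell look-alikes from the thing itself.
- finder.find_in(camera, thing): "position" ([x, y, z] in m, in world coordinates, good to about 4 mm: the middle of the surface that is visible of it).
The state is a dict: "clock": time; "joint_pos": joint angles; "joint_velocities": joint speeds; "tau": joint torques, N m; "position": TCP position; "ee_rot": TCP orientation; "ft_force": force on the tool from outside, world axes, zero at the start; "torque": the same for the moment, N m; "grip_width": opening from 0.0 (shut) to 1.0 (fully open); "grasp_force": force on a finger pad.
Only numpy, scipy, OpenCV 4.12 (cv2) and the standard library are available. Lean on these libraries where they do the work, as an engineer would, in place of code of your own. Each camera call takes 0.05 s, during which the arm holds its last target. There are 200 camera calls.

### The job

Get the sample cylinders ready for draining: for every cylinder waiting on the bench, take one drip tray off the nested stack (one tray at a time, the next must not come up with it) and stand it flat in the bay straight ahead of that cylinder, and roll the cylinder along the bench, without lifting it, until it lies still along that bay's tape line with its nozzle over the tray. Leave the spare trays nested where they are and do not disturb the jar, the wrench and the beaker.

Things in the scene. Friction and masses are not known exactly. Their poses are not given: they have to be found in the camera images.
- cyl1: sample cylinder 1 (None: absent today): aluminium, lying on its side, body 90 mm dia, 100 mm long, 0.55-0.9 kg, brass valve coaxial on one end. Origin mid-body on the axis, 45 mm up; y axis along the cylinder to the valve (20 mm dia, 44 to 76 mm out; nozzle tip 95 mm); x, z turn as it rolls. Coasts 1-3 cm from 0.1 m/s. Starts 100-160 mm on the -x side of bay 1's line, roughly parallel to it
- nozzle1 (a point): tip of the nozzle of cylinder 1, on the cylinder's axis, so always 45 mm above the bench; a tray (30 mm high) passes under it and under the valve (lowest point 35 mm above the bench)
- bay1: bay 1 for cylinder 1: flat black tape on the bench, fixed. Origin where the cylinder's middle must lie; the 6 mm wide line runs along the bay's y axis from -71 to +59 mm; its x axis points across the line, away from the robot. Four tape corners centred 92 mm along +y frame a 120 x 70 mm tray place (long side along x), under where the nozzle comes to be
- cyl2: sample cylinder 2 (None: absent today): aluminium, lying on its side, body 90 mm dia, 100 mm long, 0.55-0.9 kg, brass valve coaxial on one end. Origin mid-body on the axis, 45 mm up; y axis along the cylinder to the valve (20 mm dia, 44 to 76 mm out; nozzle tip 95 mm); x, z turn as it rolls. Coasts 1-3 cm from 0.1 m/s. Starts 100-160 mm on the -x side of bay 2's line, roughly parallel to it
- nozzle2 (a point): tip of the nozzle of cylinder 2, on the cylinder's axis, so always 45 mm above the bench; a tray (30 mm high) passes under it and under the valve (lowest point 35 mm above the bench)
- bay2: bay 2 for cylinder 2: flat black tape on the bench, fixed. Origin where the cylinder's middle must lie; the 6 mm wide line runs along the bay's y axis from -71 to +59 mm; its x axis points across the line, away from the robot. Four tape corners centred 92 mm along +y frame a 120 x 70 mm tray place (long side along x), under where the nozzle comes to be
- cyl3: sample cylinder 3 (None: absent today): aluminium, lying on its side, body 90 mm dia, 100 mm long, 0.55-0.9 kg, brass valve coaxial on one end. Origin mid-body on the axis, 45 mm up; y axis along the cylinder to the valve (20 mm dia, 44 to 76 mm out; nozzle tip 95 mm); x, z turn as it rolls. Coasts 1-3 cm from 0.1 m/s. Starts 100-160 mm on the -x side of bay 3's line, roughly parallel to it
- nozzle3 (a point): tip of the nozzle of cylinder 3, on the cylinder's axis, so always 45 mm above the bench; a tray (30 mm high) passes under it and under the valve (lowest point 35 mm above the bench)
- bay3: bay 3 for cylinder 3: flat black tape on the bench, fixed. Origin where the cylinder's middle must lie; the 6 mm wide line runs along the bay's y axis from -71 to +59 mm; its x axis points across the line, away from the robot. Four tape corners centred 92 mm along +y frame a 120 x 70 mm tray place (long side along x), under where the nozzle comes to be
- tray1: steel drip tray, lowest of the nested stack of four at the start, 90 g. Origin under its centre, z up, x along its long side. Rim 110 x 60 mm outside, 101 x 51 inside, an upright band from 14 to 30 mm (the top) above the underside; a dark seam marks its lower edge; the foot is 98 x 48 mm. Nested trays sit 16 mm apart, rim band on rim band: only the upper 16 mm outside is the top tray's
- tray2: steel drip tray, second of the nested stack of four at the start, 90 g. Origin under its centre, z up, x along its long side. Rim 110 x 60 mm outside, 101 x 51 inside, an upright band from 14 to 30 mm (the top) above the underside; a dark seam marks its lower edge; the foot is 98 x 48 mm. Nested trays sit 16 mm apart, rim band on rim band: only the upper 16 mm outside is the top tray's
- tray3: steel drip tray, third of the nested stack of four at the start, 90 g. Origin under its centre, z up, x along its long side. Rim 110 x 60 mm outside, 101 x 51 inside, an upright band from 14 to 30 mm (the top) above the underside; a dark seam marks its lower edge; the foot is 98 x 48 mm. Nested trays sit 16 mm apart, rim band on rim band: only the upper 16 mm outside is the top tray's
- tray4: steel drip tray, top one of the nested stack of four at the start, 90 g. Origin under its centre, z up, x along its long side. Rim 110 x 60 mm outside, 101 x 51 inside, an upright band from 14 to 30 mm (the top) above the underside; a dark seam marks its lower edge; the foot is 98 x 48 mm. Nested trays sit 16 mm apart, rim band on rim band: only the upper 16 mm outside is the top tray's
- jar: bystander: lidded jar, 68 mm diameter, 85 mm high, origin under its centre; leave it alone
- wrench: bystander: steel spanner 190 mm long lying flat, origin near its middle; leave it alone
- beaker: bystander: white ceramic beaker 72 mm diameter, 80 mm high, origin under its centre; leave it alone
Mind the look-alikes: they are no part of the job. What is shaped like the tray2 but yellow is not meant.

How it is judged:
By the outcome, as a careful person would: the job done as asked, in the order asked, and still so for the second after the job is handed in, with the robot touching nothing.
Of cyl1, cyl2, cyl3 only 2 to 3 are there at a start; the rules pass over those that are not, and their reading is None.
At some moment in a run one of tray2, tray3, tray4 may be knocked a few centimetres aside while the robot is not near it.
It also fails if it takes over 210 s, if anything falls off the work surface, if the arm or the gripper's body presses on something with over 40 N, if the wrist force passes 120 N, or if a joint passes its speed limit or range.

## Working session

There is one attempt and no reset: what is moved stays moved. The work goes in short steps, Python scripts to look and compute and a tool call to move; the robot and the scene stay as the last step left them, time stands still between calls to the robot, and variables do not carry over. Pictures are saved under pics/ and viewed, at most 14 in all, crops included, and the job is handed in when it is done.

Besides the shell and the picture viewer there is one more tool, called after ">>>" by a JSON object that holds its "fn" and its "kwargs". arm_command: Moves the arm, as the interface text tells. Its arguments: {"type":"object","properties":{"plan":{"type":"array","items":{"type":"object","properties":{"dp":{"type":"array","items":{"type":"number"}},"spin":{"type":"number"}}}},"grip":{"type":"number"},"newtons":{"type":"number"}},"required":["plan"]}

```bash
mkdir -p pics; ls; cat > h.py <<'E'
import numpy as np, cv2
from workcell import manip, viewer, finder
from scipy.spatial.transform import Rotation as Ro
def par(n):
    p=viewer.camera_params(n); f=210/np.tan(np.radians(p["vertical_fov"])/2)
    return f,p["cx"],p["cy"],np.array(p["R"]),np.array(p["t"])
def px(n,X):
    f,cx,cy,R,t=par(n); c=(R@np.atleast_2d(X).T).T+t
    return np.c_[f*c[:,0]/c[:,2]+cx,f*c[:,1]/c[:,2]+cy]
def wd(n,uv,z=0):
    f,cx,cy,R,t=par(n); o=-R.T@t
    uv=np.atleast_2d(uv); d=(R.T@np.c_[(uv[:,0]-cx)/f,(uv[:,1]-cy)/f,np.ones(len(uv))].T).T
    return o+d*((z-o[2])/d[:,2])[:,None]
def st():
    s=manip.get_obs(); 
    print(round(s["clock"],2),np.round(s["position"],4),"rpy",np.round(Ro.from_quat(s["ee_rot"]).as_euler("xyz"),3),"F",np.round(s["ft_force"],1),"w",round(s["grip_width"],3),"g",np.round(s["grasp_force"],1),"q",np.round(s["joint_pos"],2)); return s
E
python3 - <<'E'
from h import *
s=st()
print(np.round(Ro.from_quat(s["ee_rot"]).as_matrix(),3))
for n in("top","scene"):
    im=viewer.camera(n); cv2.imwrite(f"pics/{n}0.png",im); 
    f,cx,cy,R,t=par(n); print(n,f,cx,cy,np.round(-R.T@t,3),np.round(R,2).tolist())
for th in["cyl1","bay1","tray4","jar","wrench","beaker","nozzle1","cyl2","cyl3","bay2","bay3"]:
    print(th,[(np.round(d["position"],3).tolist(),round(d["score"],2)) for d in finder.find_in("top",th)])
E
```

```text
pics
0.0 [0.2461 0.5744 0.4039] rpy [-3.14   0.     2.737] F [0.8 0.3 0.1] w 0.999 g 0.0 q [-1.19  0.33 -0.06  1.46  0.02  1.35 -0.09]
[[-0.919  0.394 -0.001]
 [ 0.394  0.919 -0.001]
 [-0.    -0.001 -1.   ]]
top 417.7381822684293 281.3432610005969 207.64128984839405 [0.493 0.013 0.932] [[0.0, -1.0, -0.01], [-0.99, -0.0, -0.14], [0.14, 0.01, -0.99]]
scene 454.17119363543793 278.98787327762744 220.64457102901846 [ 1.298 -0.323  0.655] [[0.43, 0.9, -0.02], [0.56, -0.28, -0.78], [-0.71, 0.33, -0.63]]
cyl1 [([0.455, -0.284, 0.078], 0.83), ([0.484, 0.086, 0.083], 0.74)]
bay1 [([0.59, -0.239, -0.004], 0.73), ([0.584, 0.296, -0.0], 0.59), ([0.602, 0.129, -0.001], 0.52)]
tray4 [([0.6, -0.108, 0.05], 0.85), ([0.764, -0.348, 0.018], 0.78), ([0.485, 0.084, 0.082], 0.34)]
jar [([0.767, -0.186, 0.083], 0.74)]
wrench [([0.767, 0.001, 0.005], 0.91)]
beaker [([0.773, 0.19, 0.042], 0.68), ([0.579, 0.298, -0.0], 0.25)]
nozzle1 [([0.456, -0.283, 0.081], 0.58), ([0.485, 0.085, 0.081], 0.58)]
cyl2 [([0.455, -0.284, 0.078], 0.83), ([0.484, 0.086, 0.083], 0.74)]
cyl3 [([0.455, -0.284, 0.078], 0.83), ([0.484, 0.086, 0.083], 0.74)]
bay2 [([0.59, -0.239, -0.004], 0.73), ([0.584, 0.296, -0.0], 0.59), ([0.602, 0.129, -0.001], 0.52)]
bay3 [([0.59, -0.239, -0.004], 0.73), ([0.584, 0.296, -0.0], 0.59), ([0.602, 0.129, -0.001], 0.52)]
```

View pics/top0.png

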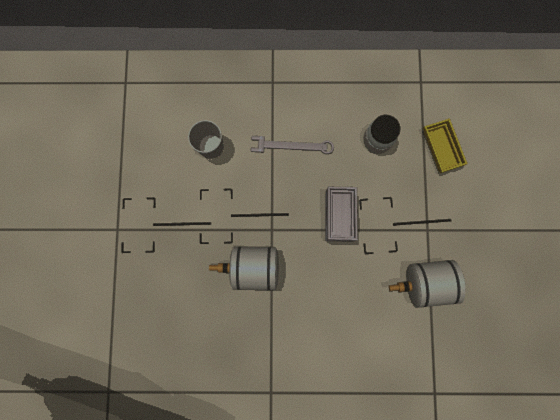

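View pics/scene0.png

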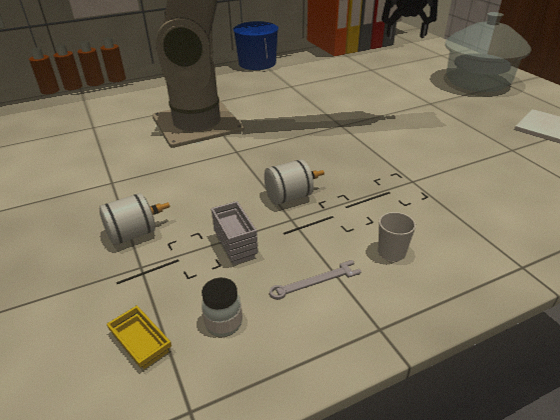

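Two cylinders are present: the left one at px (252,268) with its line at (232–288,214) and corners around (216,216), and the right one at (436,283) with its line at (394–450,221) and corners around (378,226). The grey stack is at (342,214). The yellow tray at (445,146) is a decoy, and the leftmost bay has no cylinder.

```bash
cat >> h.py <<'E'
def blob(g,box,lo,hi,amin=15):
    x0,y0,x1,y1=box; m=((g[y0:y1,x0:x1]>=lo)&(g[y0:y1,x0:x1]<hi)).astype(np.uint8)
    n,l,s,c=cv2.connectedComponentsWithStats(m,connectivity=8)
    return [(np.argwhere(l==i)[:,::-1]+[x0,y0],s[i,4]) for i in np.argsort(-s[1:,4])+1 if s[i,4]>=amin]
def line(g,box,n="top",z=0,lo=0,hi=45):
    p=blob(g,box,lo,hi)[0][0]; w=wd(n,p,z)[:,:2]; c=w.mean(0); u=np.linalg.svd(w-c)[2][0]; u*=np.sign(u[1])
    s=(w-c)@u; c=c+u*(s.max()+s.min())/2
    return c,u,s.max()-s.min()
E
python3 - <<'E'
from h import *
im=cv2.imread("pics/top0.png"); g=im.max(2)
for nm,lb,cb in(("A",(232,205,292,222),(196,184,236,248)),("B",(393,212,455,230),(359,192,401,258))):
    c,u,L=line(g,lb); 
    pts=np.vstack([q for q,a in blob(g,cb,0,55,6)]); 
    if nm=="A": pts=pts[~((pts[:,0]>230)&(abs(pts[:,1]-215)<6))]
    w=wd("top",pts)[:,:2]; r=cv2.minAreaRect(w.astype(np.float32)*1000)
    print(nm,"line c",c.round(4),"u",u.round(3),"yaw",np.arctan2(-u[0],u[1]).round(3),"L",L.round(3),"origin",(c+.006*u).round(4),"trayplace pred",(c+.098*u).round(4),"corners rect",r)
big=cv2.resize(im[170:315,190:475],None,fx=2.8,fy=2.8,interpolation=cv2.INTER_CUBIC); cv2.imwrite("pics/crop1.png",big)
E
```

```text
A line c [0.6035 0.0717] u [-0.025  1.   ] yaw 0.025 L 0.124 origin [0.6033 0.0777] trayplace pred [0.601  0.1696] corners rect ((600.9137573242188, 174.54904174804688), (120.71994018554688, 80.30986785888672), 2.3332066535949707)
B line c [ 0.588  -0.2904] u [-0.076  0.997] yaw 0.076 L 0.128 origin [ 0.5875 -0.2845] trayplace pred [ 0.5805 -0.1927] corners rect ((581.1470336914062, -199.76634216308594), (121.83348846435547, 85.8575210571289), 3.95456600189209)
```

View pics/crop1.png

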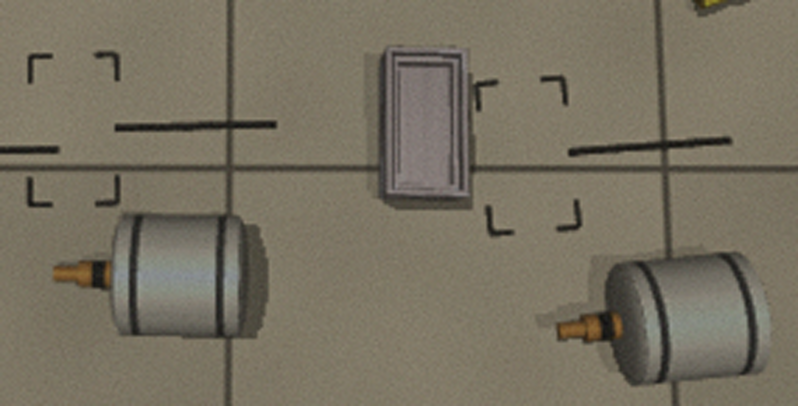

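```bash
python3 - <<'E'
from h import *
c=lambda L:np.array(L)/2.8+[190,170]
print("cornersA",wd("top",c([(73.5,129.5)])).round(4),"B",wd("top",c([(527.5,155.5)])).round(4))
t=wd("top",c([(385,47),(468,48),(470,197),(383,197)]),.078)[:,:2]; print(t.round(4),t.mean(0).round(4))
for a,b in(((53,273),(112,275)),((557,332),(620,325))):
    w=wd("top",c([a,b]),.045)[:,:2]; u=w[0]-w[1]; u/=np.linalg.norm(u); print("nozzle",w[0].round(4),"u",u.round(3),"mid",(w[0]-.095*u).round(4))
print("bands top A",wd("top",c([(135,273),(224,273),(655,324),(745,316)]),.08).round(4))
E
```

```text
cornersA [[0.6    0.1689 0.    ]] B [[ 0.5796 -0.1942  0.    ]]
[[ 0.6528 -0.0739]
 [ 0.6521 -0.1352]
 [ 0.542  -0.1343]
 [ 0.5419 -0.071 ]] [ 0.5972 -0.1036]
nozzle [0.4862 0.1742] u [0.031 1.   ] mid [0.4833 0.0793]
nozzle [ 0.4438 -0.2023] u [-0.112  0.994] mid [ 0.4544 -0.2967]
bands top A [[ 0.4866  0.1086  0.08  ]
 [ 0.4868  0.0444  0.08  ]
 [ 0.4515 -0.2638  0.08  ]
 [ 0.4574 -0.3281  0.08  ]]
```

>>> {"fn": "arm_command", "kwargs": {"plan": [{"dp": [0, 0, 0], "spin": -0.135}, {"dp": [0, 0, 0], "spin": -0.135}, {"dp": [0, 0, 0], "spin": -0.134}, {"dp": [-14, -44, 0], "spin": 0}, {"dp": [-14, -44, 0], "spin": 0}], "grip": -0.6, "newtons": 20}}

```text
clock: 1.15
position: [0.2738, 0.4859, 0.4041]
ee_rot: [-0.001, 1.0, -0.0, -0.0]
ft_force: [1.3, -0.4, 0.1]
grip_width: 0.8
grasp_force: 0.0
```

>>> {"fn": "arm_command", "kwargs": {"plan": [{"dp": [-14, -44, 0]}, {"dp": [-14, -44, 0]}, {"dp": [-14, -44, 0]}, {"dp": [-14, -44, 0]}, {"dp": [-14, -44, 0]}]}}

```text
invalid input at $.plan[0]: expected keys dp, spin
```

>>> {"fn": "arm_command", "kwargs": {"plan": [{"dp": [-14, -44, 0]}, {"dp": [-14, -44, 0]}, {"dp": [-14, -44, 0]}, {"dp": [-14, -44, 0]}, {"dp": [-14, -44, 0]}]}}

```text
invalid input at $.plan[0]: expected keys dp, spin
```

>>> {"fn": "arm_command", "kwargs": {"plan": [{"dp": [-14, -44, 0]}, {"dp": [-14, -44, 0]}, {"dp": [-14, -44, 0]}, {"dp": [0, 0, 0]}, {"dp": [0, 0, 0]}]}}

```text
invalid input at $.plan[0]: expected keys dp, spin
```

>>> {"fn": "arm_command", "kwargs": {"plan": [{"dp": [-14, -44, 0], "spin": 0}, {"dp": [-14, -44, 0], "spin": 0}, {"dp": [-14, -44, 0], "spin": 0}, {"dp": [-14, -44, 0], "spin": 0}, {"dp": [-14, -44, 0], "spin": 0}]}}

```text
clock: 1.65
position: [0.3441, 0.2645, 0.405]
ee_rot: [0.0, 1.0, 0.0, 0.0]
ft_force: [1.3, -0.3, 1.0]
grip_width: 0.799
grasp_force: 0.0
```

>>> {"fn": "arm_command", "kwargs": {"plan": [{"dp": [-14, -44, 0], "spin": 0}, {"dp": [-14, -44, 0], "spin": 0}, {"dp": [-14, -44, 0], "spin": 0}, {"dp": [-14, -44, 0], "spin": 0}, {"dp": [-14, -44, 0], "spin": 0}]}}

```text
clock: 2.15
position: [0.4138, 0.0444, 0.405]
ee_rot: [0.0, 1.0, 0.0, 0.0]
ft_force: [-0.0, 0.7, -1.0]
grip_width: 0.797
grasp_force: 0.0
```

>>> {"fn": "arm_command", "kwargs": {"plan": [{"dp": [-14, -44, 0], "spin": 0}, {"dp": [-14, -44, 0], "spin": 0}, {"dp": [-14, -44, 0], "spin": 0}, {"dp": [0, 0, 50], "spin": 0}, {"dp": [0, 0, 50], "spin": 0}]}}

```text
clock: 2.65
position: [0.4561, -0.0871, 0.3046]
ee_rot: [0.002, 1.0, 0.0, 0.002]
ft_force: [0.8, 0.8, -0.6]
grip_width: 0.797
grasp_force: 0.0
```

>>> {"fn": "arm_command", "kwargs": {"plan": [{"dp": [0, 0, 50], "spin": 0}, {"dp": [0, 0, 50], "spin": 0}, {"dp": [0, 0, 15], "spin": 0}, {"dp": [0, 0, 0], "spin": 0}]}}

```text
clock: 3.05
position: [0.4545, -0.0856, 0.1876]
ee_rot: [0.0, 1.0, -0.0, -0.002]
ft_force: [-0.0, -0.7, 0.6]
grip_width: 0.8
grasp_force: 0.0
```

>>> {"fn": "arm_command", "kwargs": {"plan": [{"dp": [0, 0, 4], "spin": 0}, {"dp": [0, 0, 3], "spin": 0}, {"dp": [0, 0, 0], "spin": 0}]}}

```text
clock: 3.35
position: [0.4561, -0.0856, 0.1835]
ee_rot: [0.0, 1.0, 0.0, 0.001]
ft_force: [-0.2, 0.5, 0.6]
grip_width: 0.799
grasp_force: 0.0
```

>>> {"fn": "arm_command", "kwargs": {"plan": [{"dp": [0, 0, 3], "spin": 0}, {"dp": [0, 0, 0], "spin": 0}]}}

```text
clock: 3.55
position: [0.4557, -0.0856, 0.1799]
ee_rot: [0.0, 1.0, 0.0, 0.0]
ft_force: [0.9, -0.1, 1.2]
grip_width: 0.805
grasp_force: 0.0
```

>>> {"fn": "arm_command", "kwargs": {"plan": [{"dp": [0, 0, 3], "spin": 0}, {"dp": [0, 0, 0], "spin": 0}]}}

```text
clock: 3.75
position: [0.4555, -0.0856, 0.1765]
ee_rot: [0.0, 1.0, 0.0, -0.0]
ft_force: [0.2, 0.0, 0.2]
grip_width: 0.805
grasp_force: 0.0
```

>>> {"fn": "arm_command", "kwargs": {"plan": [{"dp": [0, 0, 3], "spin": 0}, {"dp": [0, 0, 0], "spin": 0}]}}

```text
clock: 3.95
position: [0.4555, -0.0856, 0.1733]
ee_rot: [0.0, 1.0, 0.0, -0.0]
ft_force: [0.9, -0.2, 0.1]
grip_width: 0.799
grasp_force: 0.0
```

>>> {"fn": "arm_command", "kwargs": {"plan": [{"dp": [0, 0, 2], "spin": 0}, {"dp": [0, 0, 0], "spin": 0}]}}

```text
clock: 4.15
position: [0.4555, -0.0856, 0.1715]
ee_rot: [0.0, 1.0, 0.0, -0.0]
ft_force: [-0.5, 0.8, 0.1]
grip_width: 0.803
grasp_force: 0.0
```

>>> {"fn": "arm_command", "kwargs": {"plan": [{"dp": [0, 0, 2], "spin": 0}, {"dp": [0, 0, 0], "spin": 0}]}}

```text
clock: 4.35
position: [0.4556, -0.0856, 0.1695]
ee_rot: [0.0, 1.0, 0.0, -0.0]
ft_force: [0.2, -0.4, -0.5]
grip_width: 0.798
grasp_force: 0.0
```

>>> {"fn": "arm_command", "kwargs": {"plan": [{"dp": [0, 0, 2], "spin": 0}, {"dp": [0, 0, 0], "spin": 0}]}}

```text
clock: 4.55
position: [0.4555, -0.0856, 0.1675]
ee_rot: [0.0, 1.0, 0.0, -0.0]
ft_force: [-0.3, -0.1, 0.1]
grip_width: 0.802
grasp_force: 0.0
```

>>> {"fn": "arm_command", "kwargs": {"plan": [{"dp": [0, 0, 1], "spin": 0}, {"dp": [0, 0, 0], "spin": 0}]}}

```text
clock: 4.75
position: [0.4556, -0.0856, 0.1666]
ee_rot: [0.0, 1.0, 0.0, -0.0]
ft_force: [-0.4, 0.0, 0.5]
grip_width: 0.803
grasp_force: 0.0
```

>>> {"fn": "arm_command", "kwargs": {"plan": [{"dp": [0, 0, 1], "spin": 0}, {"dp": [0, 0, 0], "spin": 0}]}}

```text
clock: 4.95
position: [0.4557, -0.0858, 0.1662]
ee_rot: [0.0, 1.0, 0.0, -0.0]
ft_force: [-4.7, 0.4, 13.3]
grip_width: 0.801
grasp_force: 6.4
```

>>> {"fn": "arm_command", "kwargs": {"plan": [{"dp": [0, 0, -50], "spin": 0}, {"dp": [0, 0, -50], "spin": 0}, {"dp": [0, 0, -15], "spin": 0}, {"dp": [-47, -6, 0], "spin": 0}, {"dp": [-47, -6, 0], "spin": 0}], "grip": -0.85}}

```text
clock: 5.45
position: [0.5508, -0.0975, 0.2826]
ee_rot: [-0.0, 1.0, 0.001, 0.002]
ft_force: [0.1, -0.6, 1.3]
grip_width: 0.928
grasp_force: 0.0
```

>>> {"fn": "arm_command", "kwargs": {"plan": [{"dp": [-47, -6, 0], "spin": 0}, {"dp": [0, 0, 0], "spin": 0}, {"dp": [0, 0, 0], "spin": 0}]}}

```text
clock: 5.75
position: [0.5969, -0.104, 0.2795]
ee_rot: [0.001, 1.0, -0.001, -0.001]
ft_force: [-0.4, 0.3, 0.6]
grip_width: 0.925
grasp_force: 0.0
```

```bash
python3 - <<'E'
from h import *
st()
a=viewer.camera("scene"); b=viewer.camera("top")
cv2.imwrite("pics/s1.png",a); cv2.imwrite("pics/t1.png",b)
u,v=px("scene",[.597,-.103,.08])[0].astype(int); print(u,v)
x0,y0=u-60,v-80; print(x0,y0)
c=cv2.resize(a[y0:y0+130,x0:x0+120],None,fx=4.5,fy=4.5,interpolation=cv2.INTER_CUBIC)
cv2.imwrite("pics/c2.png",c)
E
```

```text
5.75 [ 0.5969 -0.104   0.2795] rpy [-3.140e+00 -2.000e-03  3.141e+00] F [-0.4  0.3  0.6] w 0.925 g 0.0 q [-0.39  0.44  0.62  1.69 -0.28  1.11  1.88]
232 217
172 137
```

View pics/c2.png

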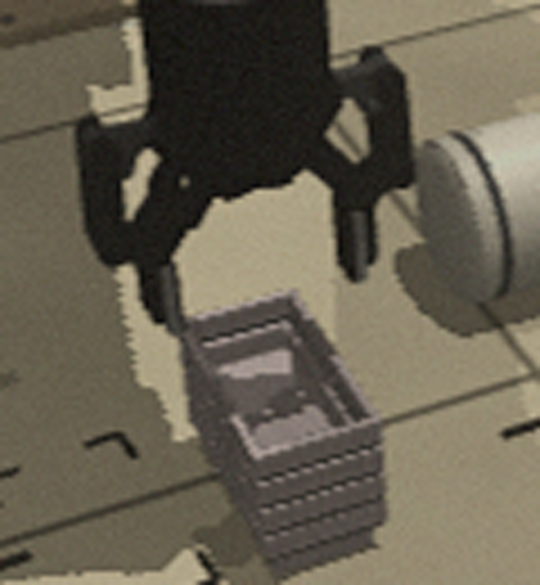

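The fingers straddle the four-tray stack. The rim corners in the crop are at (185,322), (297,292), (382,418) and (258,462).

```bash
python3 - <<'E'
from h import *
c=np.array([(185,322),(297,292),(382,418),(258,462)])/4.5+[172,137]
w=wd("scene",c,.078)[:,:2]; print(w.round(4),w.mean(0).round(4))
d=(w[3]-w[0]+w[2]-w[1]); print("long dir yaw",np.arctan2(d[1],d[0]))
# finger tips
f=np.array([(172,325),(358,278)])/4.5+[172,137]; print(wd("scene",f,.115).round(4))
E
```

```text
[[ 0.547  -0.128 ]
 [ 0.5486 -0.0724]
 [ 0.6528 -0.0733]
 [ 0.6559 -0.1327]] [ 0.6011 -0.1016]
long dir yaw -0.026280430683254034
[[ 0.5946 -0.1463  0.115 ]
 [ 0.5992 -0.06    0.115 ]]
```

>>> {"fn": "arm_command", "kwargs": {"plan": [{"dp": [-2, 1, 20], "spin": 0}, {"dp": [0, 0, 20], "spin": 0}, {"dp": [0, 0, 5], "spin": 0}, {"dp": [0, 0, 0], "spin": 0}]}}

```text
clock: 6.25
position: [0.5978, -0.1027, 0.2359]
ee_rot: [0.001, 1.0, 0.0, -0.0]
ft_force: [1.0, 0.2, 0.3]
grip_width: 0.925
grasp_force: 0.0
```

>>> {"fn": "arm_command", "kwargs": {"plan": [{"dp": [0, 0, 0], "spin": 0}, {"dp": [0, 0, 0], "spin": 0}, {"dp": [0, 0, 0], "spin": 0}, {"dp": [0, 0, 0], "spin": 0}, {"dp": [0, 0, 0], "spin": 0}], "grip": -0.2, "newtons": 25}}

```text
clock: 6.75
position: [0.5989, -0.103, 0.2372]
ee_rot: [0.0, 1.0, 0.0, 0.001]
ft_force: [-3.1, 0.3, 7.8]
grip_width: 0.691
grasp_force: 27.4
```

>>> {"fn": "arm_command", "kwargs": {"plan": [{"dp": [0, 0, -3], "spin": 0}, {"dp": [0, 0, -5], "spin": 0}, {"dp": [0, 0, -10], "spin": 0}, {"dp": [0, 0, -15], "spin": 0}, {"dp": [0, 0, -15], "spin": 0}]}}

```text
clock: 7.25
position: [0.5987, -0.1029, 0.2853]
ee_rot: [0.0, 1.0, -0.0, 0.0]
ft_force: [0.5, 0.3, -1.1]
grip_width: 0.694
grasp_force: 27.4
```

>>> {"fn": "arm_command", "kwargs": {"plan": [{"dp": [0, 0, -20], "spin": 0}, {"dp": [0, 0, -10], "spin": 0}, {"dp": [0, 0, 0], "spin": 0}]}}

```text
clock: 7.55
position: [0.5991, -0.103, 0.3158]
ee_rot: [0.0, 1.0, 0.0, 0.002]
ft_force: [-0.5, 0.1, -0.5]
grip_width: 0.696
grasp_force: 27.5
```

```bash
python3 - <<'E'
from h import *
st()
a=viewer.camera("scene"); cv2.imwrite("pics/s2.png",a)
c=cv2.resize(a[110:290,150:390],None,fx=3,fy=3,interpolation=cv2.INTER_CUBIC)
cv2.imwrite("pics/c3.png",c)
E
```

```text
7.55 [ 0.5991 -0.103   0.3158] rpy [3.141e+00 3.000e-03 3.141e+00] F [-0.5  0.1 -0.5] w 0.696 g 27.5 q [-0.41  0.4   0.63  1.65 -0.26  1.17  1.86]
```

View pics/c3.png

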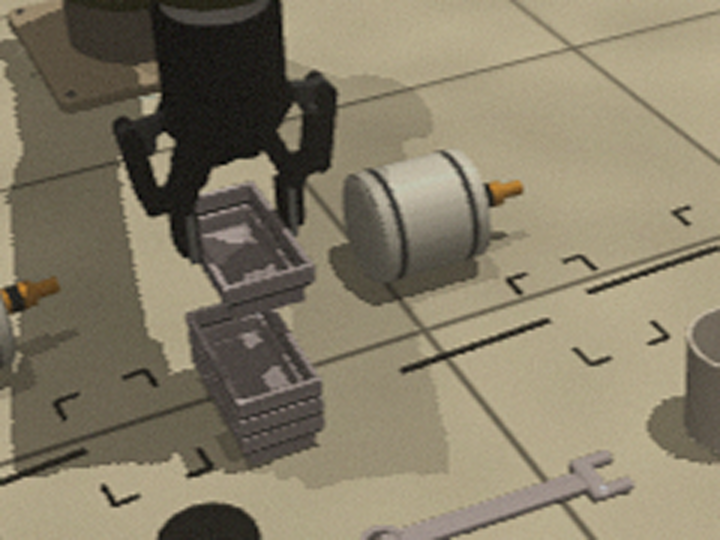

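The crop shows one tray held, with three still nested at about (260,380).

>>> {"fn": "arm_command", "kwargs": {"plan": [{"dp": [0, 45, 0], "spin": -0.025}, {"dp": [0, 45, 0], "spin": 0}, {"dp": [0, 45, 0], "spin": 0}, {"dp": [0, 45, 0], "spin": 0}, {"dp": [0, 45, 0], "spin": 0}]}}

```text
clock: 8.1
position: [0.5936, 0.124, 0.3128]
ee_rot: [-0.012, 1.0, -0.0, -0.001]
ft_force: [0.4, 0.2, -0.4]
grip_width: 0.693
grasp_force: 27.5
```

>>> {"fn": "arm_command", "kwargs": {"plan": [{"dp": [0, 45, 0], "spin": 0}, {"dp": [0, 0, 40], "spin": 0}, {"dp": [0, 0, 40], "spin": 0}, {"dp": [0, 0, 20], "spin": 0}, {"dp": [0, 0, 0], "spin": 0}]}}

```text
clock: 8.6
position: [0.5914, 0.1669, 0.2096]
ee_rot: [-0.012, 1.0, -0.001, -0.003]
ft_force: [-0.2, -0.4, -1.1]
grip_width: 0.692
grasp_force: 27.5
```

>>> {"fn": "arm_command", "kwargs": {"plan": [{"dp": [-9, 3, 0], "spin": 0}, {"dp": [0, 0, 10], "spin": 0}, {"dp": [0, 0, 7], "spin": 0}, {"dp": [0, 0, 2], "spin": 0}, {"dp": [0, 0, 0], "spin": 0}]}}

```text
clock: 9.1
position: [0.6019, 0.1703, 0.1945]
ee_rot: [-0.012, 1.0, -0.0, -0.0]
ft_force: [-0.7, -0.3, -0.9]
grip_width: 0.691
grasp_force: 27.5
```

```bash
python3 - <<'E'
from h import *
st()
a=viewer.camera("scene"); cv2.imwrite("pics/s3.png",a)
c=cv2.resize(a[110:290,270:510],None,fx=3,fy=3,interpolation=cv2.INTER_CUBIC)
cv2.imwrite("pics/c4.png",c)
E
```

```text
9.1 [0.6019 0.1703 0.1945] rpy [-3.142 -0.    -3.117] F [-0.7 -0.3 -0.9] w 0.691 g 27.5 q [-0.72  0.57  0.48  1.69 -0.31  0.97  1.47]
```

View pics/c4.png

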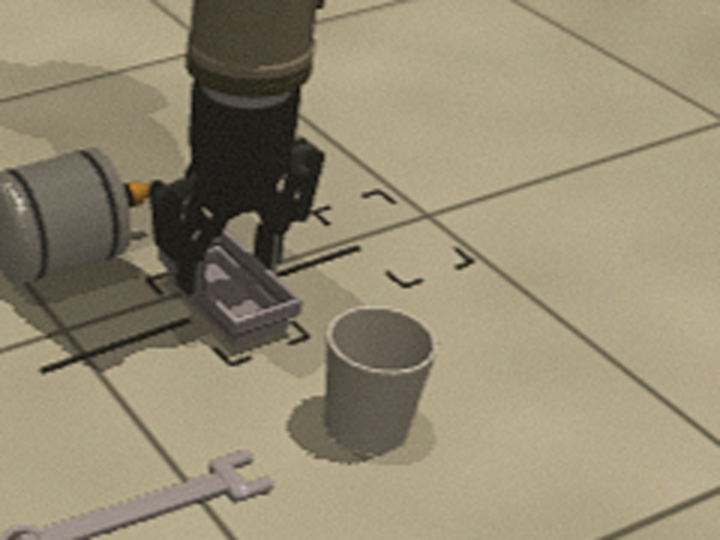

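The tray is inside its corners, just above the bench. I'll lower it until it touches.

>>> {"fn": "arm_command", "kwargs": {"plan": [{"dp": [1, -1, 2], "spin": 0}, {"dp": [0, 0, 2], "spin": 0}, {"dp": [0, 0, 0], "spin": 0}]}}

```text
clock: 9.45
position: [0.601, 0.1693, 0.1905]
ee_rot: [-0.012, 1.0, 0.0, -0.0]
ft_force: [0.2, -0.1, -1.5]
grip_width: 0.693
grasp_force: 27.5
```

>>> {"fn": "arm_command", "kwargs": {"plan": [{"dp": [0, 0, 1], "spin": 0}, {"dp": [0, 0, 0], "spin": 0}]}}

```text
clock: 9.65
position: [0.6011, 0.1694, 0.1896]
ee_rot: [-0.012, 1.0, 0.0, -0.0]
ft_force: [0.6, 0.2, -1.7]
grip_width: 0.696
grasp_force: 27.5
```

>>> {"fn": "arm_command", "kwargs": {"plan": [{"dp": [0, 0, 1], "spin": 0}, {"dp": [0, 0, 0], "spin": 0}]}}

```text
clock: 9.85
position: [0.6012, 0.1694, 0.1892]
ee_rot: [-0.012, 1.0, 0.0, 0.0]
ft_force: [-2.0, 0.1, 4.4]
grip_width: 0.695
grasp_force: 28.1
```

>>> {"fn": "arm_command", "kwargs": {"plan": [{"dp": [0, 0, 0], "spin": 0}, {"dp": [0, 0, 0], "spin": 0}, {"dp": [0, 0, 0], "spin": 0}, {"dp": [0, 0, 0], "spin": 0}], "grip": -0.75}}

```text
clock: 10.25
position: [0.6011, 0.1694, 0.1887]
ee_rot: [-0.012, 1.0, 0.0, -0.0]
ft_force: [-0.7, 0.5, -0.2]
grip_width: 0.873
grasp_force: 0.0
```

>>> {"fn": "arm_command", "kwargs": {"plan": [{"dp": [0, 0, -10], "spin": 0}, {"dp": [0, 0, -20], "spin": 0}, {"dp": [0, 0, -40], "spin": 0}, {"dp": [0, 0, -40], "spin": 0}, {"dp": [0, -45, 0], "spin": 0.025}]}}

```text
clock: 10.75
position: [0.6035, 0.1305, 0.3049]
ee_rot: [-0.004, 1.0, 0.003, 0.004]
ft_force: [1.2, -0.4, -0.9]
grip_width: 0.875
grasp_force: 0.0
```

>>> {"fn": "arm_command", "kwargs": {"plan": [{"dp": [0, -45, 0], "spin": 0}, {"dp": [0, -45, 0], "spin": 0}, {"dp": [0, -45, 0], "spin": 0}, {"dp": [0, -45, 0], "spin": 0}, {"dp": [0, -45, 0], "spin": 0}]}}

```text
clock: 11.25
position: [0.6018, -0.1025, 0.2997]
ee_rot: [0.0, 1.0, 0.0, 0.001]
ft_force: [0.2, -0.3, 0.3]
grip_width: 0.874
grasp_force: 0.0
```

```bash
python3 - <<'E'
from h import *
st()
a=viewer.camera("scene"); cv2.imwrite("pics/s4.png",a)
for cm in ("scene","top"):
    if cm=="top": cv2.imwrite("pics/t4.png",viewer.camera("top"))
    print(cm,[(np.round(d["position"],3).tolist(),round(d["score"],2)) for d in finder.find_in(cm,"tray4")])
c=cv2.resize(a[150:300,150:410],None,fx=3,fy=3,interpolation=cv2.INTER_CUBIC)
cv2.imwrite("pics/c5.png",c)
E
```

```text
11.25 [ 0.6018 -0.1025  0.2997] rpy [3.141e+00 1.000e-03 3.141e+00] F [ 0.2 -0.3  0.3] w 0.874 g 0.0 q [-0.4   0.43  0.62  1.66 -0.27  1.14  1.87]
scene [([0.591, -0.098, 0.049], 0.93), ([0.648, -0.109, 0.02], 0.89), ([0.767, 0.176, 0.051], 0.75), ([0.599, 0.176, 0.014], 0.66), ([0.749, -0.34, 0.014], 0.65), ([0.512, 0.067, 0.067], 0.59), ([0.654, -0.117, 0.043], 0.5)]
top [([0.789, -0.353, 0.022], 0.79), ([0.598, 0.173, 0.001], 0.71), ([0.587, -0.082, 0.059], 0.65)]
```

View pics/c5.png

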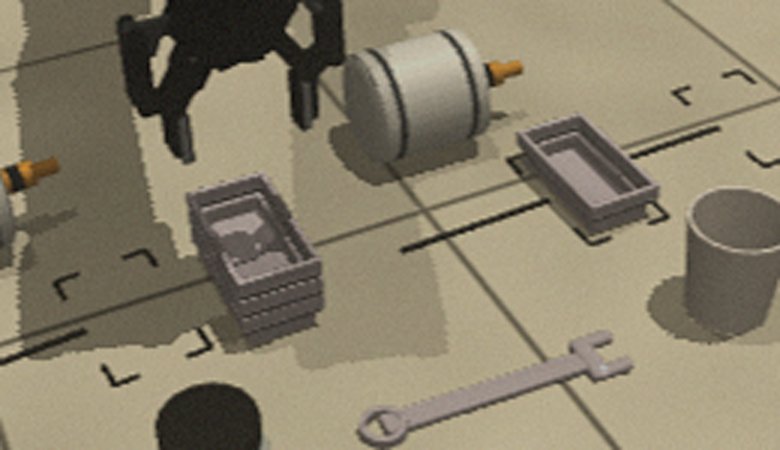

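Tray A is flat inside its corners. The stack of three hasn't moved, so I'll take the next tray.

>>> {"fn": "arm_command", "kwargs": {"plan": [{"dp": [3, 0, 30], "spin": 0}, {"dp": [0, 0, 30], "spin": 0}, {"dp": [0, 0, 12], "spin": 0}, {"dp": [0, 0, 4], "spin": 0}, {"dp": [0, 0, 0], "spin": 0}]}}

```text
clock: 11.95
position: [0.5994, -0.1, 0.2232]
ee_rot: [-0.0, 1.0, 0.0, 0.0]
ft_force: [-0.1, -0.3, -0.1]
grip_width: 0.873
grasp_force: 0.0
```

>>> {"fn": "arm_command", "kwargs": {"plan": [{"dp": [0, 0, 2], "spin": 0}, {"dp": [0, 0, 0], "spin": 0}, {"dp": [0, 0, 0], "spin": 0}]}}

```text
clock: 12.25
position: [0.5993, -0.1007, 0.2214]
ee_rot: [0.0, 1.0, 0.0, 0.001]
ft_force: [-0.4, 0.2, -0.4]
grip_width: 0.87
grasp_force: 0.0
```

>>> {"fn": "arm_command", "kwargs": {"plan": [{"dp": [0, -2, 1], "spin": 0}, {"dp": [0, 0, 0], "spin": 0}]}}

```text
clock: 12.45
position: [0.599, -0.103, 0.2198]
ee_rot: [0.001, 1.0, -0.0, 0.0]
ft_force: [-0.1, -0.2, -0.3]
grip_width: 0.874
grasp_force: 0.0
```

>>> {"fn": "arm_command", "kwargs": {"plan": [{"dp": [0, 0, 0], "spin": 0}, {"dp": [0, 0, 0], "spin": 0}, {"dp": [0, 0, 0], "spin": 0}, {"dp": [0, 0, 0], "spin": 0}, {"dp": [0, 0, 0], "spin": 0}], "grip": -0.2, "newtons": 25}}

```text
clock: 12.95
position: [0.5991, -0.1027, 0.2199]
ee_rot: [0.0, 1.0, -0.0, 0.0]
ft_force: [-1.8, -0.8, 4.5]
grip_width: 0.694
grasp_force: 27.6
```

>>> {"fn": "arm_command", "kwargs": {"plan": [{"dp": [0, 0, -3], "spin": 0}, {"dp": [0, 0, -5], "spin": 0}, {"dp": [0, 0, -10], "spin": 0}, {"dp": [0, 0, -15], "spin": 0}, {"dp": [0, 0, -20], "spin": 0}]}}

```text
clock: 13.45
position: [0.5989, -0.1026, 0.2737]
ee_rot: [0.0, 1.0, 0.0, -0.0]
ft_force: [0.4, 0.9, -1.0]
grip_width: 0.699
grasp_force: 27.1
```

>>> {"fn": "arm_command", "kwargs": {"plan": [{"dp": [0, 0, -20], "spin": 0}, {"dp": [0, 0, 0], "spin": 0}, {"dp": [0, 0, 0], "spin": 0}]}}

```text
clock: 13.75
position: [0.5991, -0.1026, 0.2934]
ee_rot: [0.0, 1.0, 0.0, 0.001]
ft_force: [-0.3, -0.3, -1.6]
grip_width: 0.695
grasp_force: 27.2
```

```bash
python3 - <<'E'
from h import *
st()
a=viewer.camera("scene"); cv2.imwrite("pics/s5.png",a)
c=cv2.resize(a[130:300,130:390],None,fx=3,fy=3,interpolation=cv2.INTER_CUBIC)
cv2.imwrite("pics/c6.png",c)
E
```

```text
13.75 [ 0.5991 -0.1026  0.2934] rpy [3.141e+00 1.000e-03 3.141e+00] F [-0.3 -0.3 -1.6] w 0.695 g 27.2 q [-0.4   0.43  0.62  1.67 -0.27  1.13  1.87]
```

View pics/c6.png

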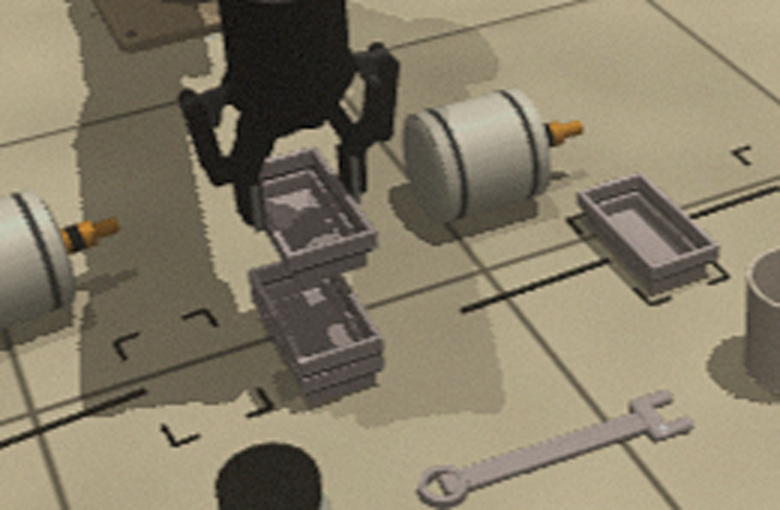

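One tray is held and two remain nested at about (320,340) in the crop. Moving to bay B.

>>> {"fn": "arm_command", "kwargs": {"plan": [{"dp": [9, -45, 0], "spin": 0}, {"dp": [9, -45, 0], "spin": 0}, {"dp": [1, -1, 30], "spin": -0.076}, {"dp": [0, 0, 30], "spin": 0}, {"dp": [0, 0, 20], "spin": 0}]}}

```text
clock: 14.3
position: [0.5789, -0.1936, 0.2097]
ee_rot: [-0.037, 0.999, 0.0, -0.002]
ft_force: [-0.2, -0.1, -1.7]
grip_width: 0.694
grasp_force: 27.3
```

>>> {"fn": "arm_command", "kwargs": {"plan": [{"dp": [0, 0, 10], "spin": 0}, {"dp": [0, 0, 0], "spin": 0}, {"dp": [0, 0, 0], "spin": 0}]}}

```text
clock: 14.6
position: [0.5802, -0.1937, 0.2033]
ee_rot: [-0.038, 0.999, -0.0, 0.0]
ft_force: [-0.0, 0.2, -0.4]
grip_width: 0.691
grasp_force: 27.3
```

>>> {"fn": "arm_command", "kwargs": {"plan": [{"dp": [0, 0, 8], "spin": 0}, {"dp": [0, 0, 5], "spin": 0}, {"dp": [0, 0, 0], "spin": 0}, {"dp": [0, 0, 0], "spin": 0}]}}

```text
clock: 15.0
position: [0.58, -0.1936, 0.1897]
ee_rot: [-0.038, 0.999, 0.0, -0.0]
ft_force: [0.9, 0.0, -0.8]
grip_width: 0.691
grasp_force: 27.3
```

>>> {"fn": "arm_command", "kwargs": {"plan": [{"dp": [0, 0, 1], "spin": 0}, {"dp": [0, 0, 0], "spin": 0}]}}

```text
clock: 15.2
position: [0.58, -0.1936, 0.1888]
ee_rot: [-0.038, 0.999, 0.0, 0.0]
ft_force: [-0.5, -0.6, -0.3]
grip_width: 0.695
grasp_force: 27.3
```

>>> {"fn": "arm_command", "kwargs": {"plan": [{"dp": [0, 0, 1], "spin": 0}, {"dp": [0, 0, 0], "spin": 0}]}}

```text
clock: 15.4
position: [0.5801, -0.1937, 0.1879]
ee_rot: [-0.038, 0.999, 0.0, 0.0]
ft_force: [-0.6, -0.5, 1.7]
grip_width: 0.693
grasp_force: 27.6
```

>>> {"fn": "arm_command", "kwargs": {"plan": [{"dp": [0, 0, 0], "spin": 0}, {"dp": [0, 0, 0], "spin": 0}, {"dp": [0, 0, 0], "spin": 0}], "grip": -0.65}}

```text
clock: 15.7
position: [0.58, -0.1936, 0.1877]
ee_rot: [-0.038, 0.999, 0.0, 0.0]
ft_force: [0.7, 0.0, -0.4]
grip_width: 0.825
grasp_force: 0.0
```

>>> {"fn": "arm_command", "kwargs": {"plan": [{"dp": [0, 0, -10], "spin": 0}, {"dp": [0, 0, -20], "spin": 0}, {"dp": [0, 0, -40], "spin": 0}, {"dp": [0, 0, -42], "spin": 0}, {"dp": [0, 0, 0], "spin": 0}]}}

```text
clock: 16.2
position: [0.5813, -0.1948, 0.3062]
ee_rot: [-0.037, 0.999, -0.001, 0.005]
ft_force: [1.3, -0.5, 1.0]
grip_width: 0.828
grasp_force: 0.0
```

>>> {"fn": "arm_command", "kwargs": {"plan": [{"dp": [43, -19, 0], "spin": 0}, {"dp": [43, -19, 0], "spin": 0}, {"dp": [43, -19, 0], "spin": 0}, {"dp": [43, -19, 0], "spin": 0}, {"dp": [43, -18, 0], "spin": 0}], "grip": -0.2}}

```text
clock: 16.7
position: [0.3707, -0.3043, 0.2999]
ee_rot: [-0.037, 0.999, 0.0, 0.0]
ft_force: [-1.0, -1.7, 0.2]
grip_width: 0.603
grasp_force: 0.0
```

```bash
python3 - <<'E'
from h import *
st()
a=viewer.camera("scene"); cv2.imwrite("pics/s6.png",a)
b=viewer.camera("top"); cv2.imwrite("pics/t6.png",b)
c=np.vstack([cv2.resize(a[120:300,60:390],None,fx=1.8,fy=1.8),cv2.resize(b[170:320,190:520],None,fx=1.8,fy=1.8)])
cv2.imwrite("pics/c7.png",c)
E
```

```text
16.7 [ 0.3707 -0.3043  0.2999] rpy [ 3.141e+00  1.000e-03 -3.067e+00] F [-1.  -1.7  0.2] w 0.603 g 0.0 q [-0.14  0.11  0.78  2.   -0.09  1.07  2.33]
```

View pics/c7.png

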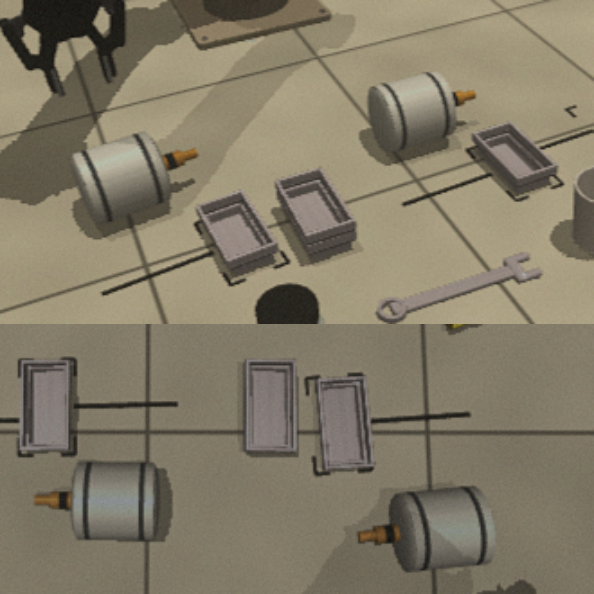

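Both trays sit in their corners and the two spares are still nested. Now lower behind cylinder B.

>>> {"fn": "arm_command", "kwargs": {"plan": [{"dp": [0, 0, 40], "spin": 0}, {"dp": [0, 0, 40], "spin": 0}, {"dp": [0, 0, 18], "spin": 0}, {"dp": [0, 0, 0], "spin": 0}, {"dp": [0, 0, 0], "spin": 0}]}}

```text
clock: 17.3
position: [0.373, -0.3038, 0.2024]
ee_rot: [-0.038, 0.999, -0.0, 0.0]
ft_force: [-0.1, 0.0, 0.5]
grip_width: 0.602
grasp_force: 0.0
```

>>> {"fn": "arm_command", "kwargs": {"plan": [{"dp": [-8, 0, 0], "spin": 0}, {"dp": [-4, 0, 0], "spin": 0}, {"dp": [-4, 0, 0], "spin": 0}, {"dp": [-4, 0, 0], "spin": 0}, {"dp": [-4, 0, 0], "spin": 0}]}}

```text
clock: 17.8
position: [0.397, -0.3016, 0.2018]
ee_rot: [-0.038, 0.999, 0.0, 0.0]
ft_force: [0.3, -0.5, 0.1]
grip_width: 0.598
grasp_force: 0.0
```

>>> {"fn": "arm_command", "kwargs": {"plan": [{"dp": [-4, 0, 0], "spin": 0}, {"dp": [-4, 0, 0], "spin": 0}, {"dp": [-4, 0, 0], "spin": 0}, {"dp": [-4, 0, 0], "spin": 0}, {"dp": [-4, 0, 0], "spin": 0}]}}

```text
clock: 18.3
position: [0.4169, -0.3002, 0.2016]
ee_rot: [-0.038, 0.999, 0.0, 0.0]
ft_force: [0.6, -0.2, 0.5]
grip_width: 0.602
grasp_force: 0.2
```

```bash
python3 - <<'E'
from h import *
st()
a=viewer.camera("scene"); b=viewer.camera("top")
c=np.vstack([cv2.resize(a[120:300,60:390],None,fx=1.8,fy=1.8),cv2.resize(b[170:320,190:520],None,fx=1.8,fy=1.8)])
cv2.imwrite("pics/c8.png",c)
E
```

```text
18.3 [ 0.4169 -0.3002  0.2016] rpy [ 3.142  0.    -3.066] F [ 0.6 -0.2  0.5] w 0.602 g 0.2 q [-0.07  0.37  0.7   1.99 -0.31  0.89  2.44]
```

View pics/c8.png

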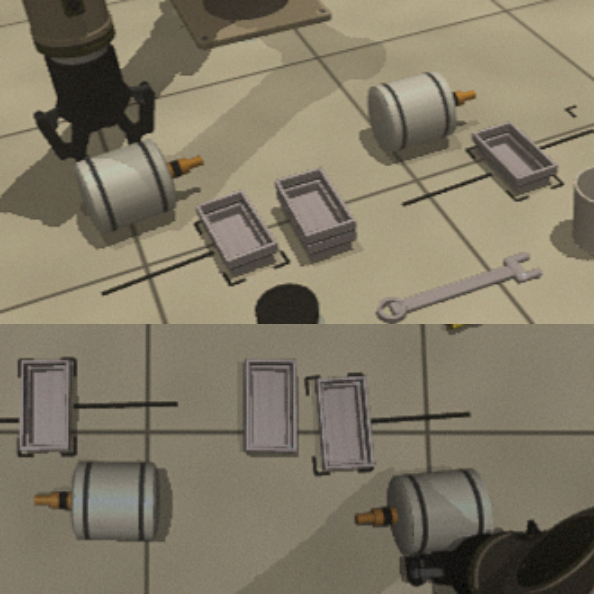

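Contact is made and cylinder B is rolling. q7 is 2.44, so I'll watch it.

>>> {"fn": "arm_command", "kwargs": {"plan": [{"dp": [-4, 0, 0], "spin": 0}, {"dp": [-4, 0, 0], "spin": 0}, {"dp": [-4, 0, 0], "spin": 0}, {"dp": [-4, 0, 0], "spin": 0}, {"dp": [-4, 0, 0], "spin": 0}]}}

```text
clock: 18.9
position: [0.4369, -0.2987, 0.2017]
ee_rot: [-0.038, 0.999, 0.0, 0.0]
ft_force: [-0.2, -0.4, -0.4]
grip_width: 0.601
grasp_force: 0.1
```

```bash
python3 -c "
from h import *
st()"
```

```text
18.9 [ 0.4369 -0.2987  0.2017] rpy [ 3.142  0.    -3.066] F [-0.2 -0.4 -0.4] w 0.601 g 0.1 q [-0.07  0.4   0.69  1.95 -0.33  0.9   2.43]
```

>>> {"fn": "arm_command", "kwargs": {"plan": [{"dp": [-4, 0, 0], "spin": 0}, {"dp": [-4, 0, 0], "spin": 0}, {"dp": [-4, 0, 0], "spin": 0}, {"dp": [-4, 0, 0], "spin": 0}, {"dp": [-4, 0, 0], "spin": 0}]}}

```text
clock: 19.4
position: [0.4567, -0.2972, 0.2017]
ee_rot: [-0.038, 0.999, 0.0, -0.0]
ft_force: [-0.1, -0.2, 0.3]
grip_width: 0.603
grasp_force: 0.1
```

>>> {"fn": "arm_command", "kwargs": {"plan": [{"dp": [-4, 0, 0], "spin": 0}, {"dp": [-4, 0, 0], "spin": 0}, {"dp": [-4, 0, 0], "spin": 0}, {"dp": [-4, 0, 0], "spin": 0}, {"dp": [-4, 0, 0], "spin": 0}]}}

```text
clock: 19.9
position: [0.4767, -0.2956, 0.2017]
ee_rot: [-0.038, 0.999, 0.0, 0.0]
ft_force: [0.1, 0.2, -0.3]
grip_width: 0.601
grasp_force: 0.1
```

>>> {"fn": "arm_command", "kwargs": {"plan": [{"dp": [-4, 0, 0], "spin": 0}, {"dp": [-4, 0, 0], "spin": 0}, {"dp": [-3, 0, 0], "spin": 0}, {"dp": [-3, 0, 0], "spin": 0}, {"dp": [-3, 0, 0], "spin": 0}]}}

```text
clock: 20.4
position: [0.4935, -0.2944, 0.2016]
ee_rot: [-0.038, 0.999, 0.0, -0.0]
ft_force: [-0.9, 0.2, 0.5]
grip_width: 0.598
grasp_force: 0.0
```

>>> {"fn": "arm_command", "kwargs": {"plan": [{"dp": [-2, 0, 0], "spin": 0}, {"dp": [-2, 0, 0], "spin": 0}, {"dp": [-2, 0, 0], "spin": 0}, {"dp": [-2, 0, 0], "spin": 0}, {"dp": [-2, 0, 0], "spin": 0}]}}

```text
clock: 20.9
position: [0.5034, -0.2936, 0.2017]
ee_rot: [-0.038, 0.999, 0.0, 0.0]
ft_force: [-0.4, -0.4, -0.9]
grip_width: 0.602
grasp_force: 0.1
```

>>> {"fn": "arm_command", "kwargs": {"plan": [{"dp": [-2, 0, 0], "spin": 0}, {"dp": [-2, 0, 0], "spin": 0}, {"dp": [-1, 0, 0], "spin": 0}, {"dp": [-1, 0, 0], "spin": 0}, {"dp": [0, 0, 0], "spin": 0}]}}

```text
clock: 21.4
position: [0.5094, -0.2932, 0.2017]
ee_rot: [-0.038, 0.999, 0.0, 0.0]
ft_force: [-0.3, 0.6, -0.0]
grip_width: 0.6
grasp_force: 0.0
```

```bash
python3 - <<'E'
from h import *
st()
a=viewer.camera("scene"); b=viewer.camera("top"); cv2.imwrite("pics/t9.png",b);cv2.imwrite("pics/s9.png",a)
c=np.vstack([cv2.resize(a[150:300,70:270],None,fx=3,fy=2,interpolation=2)[:,:],cv2.resize(b[185:285,340:480],(600,300),interpolation=2)])
c=np.vstack([cv2.resize(a[165:285,80:260],(600,400),interpolation=2),cv2.resize(b[185:255,340:480],(400,200),interpolation=2)]) if 0 else np.hstack([cv2.resize(a[165:285,80:260],(390,260),interpolation=2),cv2.resize(b[185:275,345:480],(390,260),interpolation=2)])
cv2.imwrite("pics/c9.png",c)
E
```

```text
21.4 [ 0.5094 -0.2932  0.2017] rpy [ 3.142  0.    -3.066] F [-0.3  0.6 -0. ] w 0.6 g 0.0 q [-0.07  0.52  0.65  1.79 -0.38  0.95  2.38]
```

View pics/c9.png

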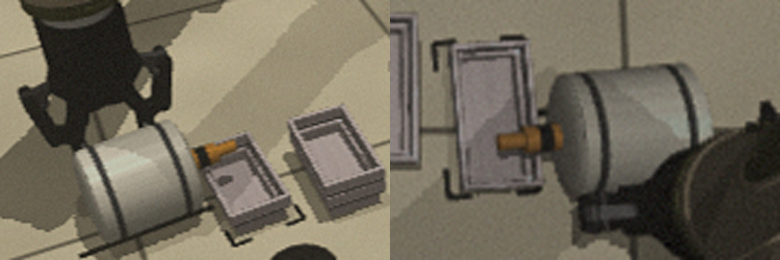

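```bash
python3 - <<'E'
from h import *
w=wd("top",[(382.4,234.2),(403.8,231.7)],.045)[:,:2]; u=w[0]-w[1]; u/=np.linalg.norm(u); print(w[0].round(4),u.round(3))
im=cv2.imread("pics/t9.png"); hsv=cv2.cvtColor(im,cv2.COLOR_BGR2HSV)
m=((hsv[...,0]<22)&(hsv[...,1]>130)&(hsv[...,2]>60)); y,x=np.nonzero(m[190:270,360:420]); p=np.c_[x+360,y+190]; print(len(p),p.min(0),p.max(0))
w=wd("top",p,.045)[:,:2]; t=w[w[:,1]>w[:,1].max()-.008]; print("tip",w[:,1].max(),t[:,0].mean(),"mean",w.mean(0))
E
```

```text
[ 0.557  -0.1921] [-0.118  0.993]
108 [382 228] [404 237]
tip -0.1913635949245018 0.5578660822269793 mean [ 0.56008965 -0.21447616]
```

>>> {"fn": "arm_command", "kwargs": {"plan": [{"dp": [-2, 0, 0], "spin": 0}, {"dp": [-2, 0, 0], "spin": 0}, {"dp": [-2, 0, 0], "spin": 0}, {"dp": [-2, 0, 0], "spin": 0}, {"dp": [-2, 0, 0], "spin": 0}]}}

```text
clock: 22.0
position: [0.5194, -0.2924, 0.2016]
ee_rot: [-0.038, 0.999, 0.0, -0.0]
ft_force: [0.7, 0.5, 0.5]
grip_width: 0.599
grasp_force: 0.1
```

>>> {"fn": "arm_command", "kwargs": {"plan": [{"dp": [-2, 0, 0], "spin": 0}, {"dp": [-2, 0, 0], "spin": 0}, {"dp": [-1, 0, 0], "spin": 0}, {"dp": [-1, 0, 0], "spin": 0}, {"dp": [-1, 0, 0], "spin": 0}]}}

```text
clock: 22.5
position: [0.5263, -0.2919, 0.2017]
ee_rot: [-0.038, 0.999, 0.0, 0.0]
ft_force: [-0.4, -0.5, -0.6]
grip_width: 0.598
grasp_force: 0.0
```

>>> {"fn": "arm_command", "kwargs": {"plan": [{"dp": [-1, 0, 0], "spin": 0}, {"dp": [-1, 0, 0], "spin": 0}, {"dp": [0, 0, 0], "spin": 0}, {"dp": [0, 0, 0], "spin": 0}, {"dp": [0, 0, 0], "spin": 0}]}}

```text
clock: 23.0
position: [0.5282, -0.2918, 0.2017]
ee_rot: [-0.038, 0.999, 0.0, 0.0]
ft_force: [-1.0, -0.5, 0.2]
grip_width: 0.598
grasp_force: 0.0
```

>>> {"fn": "arm_command", "kwargs": {"plan": [{"dp": [5, 0, 0], "spin": 0}, {"dp": [20, 0, 0], "spin": 0}, {"dp": [45, 0, 0], "spin": 0}, {"dp": [45, 0, 0], "spin": 0}, {"dp": [45, 0, 0], "spin": 0}]}}

```text
clock: 23.5
position: [0.3666, -0.3037, 0.2014]
ee_rot: [-0.038, 0.999, 0.0, -0.0]
ft_force: [-0.3, -1.6, 0.5]
grip_width: 0.598
grasp_force: 0.0
```

```bash
cat >> h.py <<'E'
def brass(im,box):
    x0,y0,x1,y1=box; hsv=cv2.cvtColor(im,cv2.COLOR_BGR2HSV)
    m=((hsv[...,0]<22)&(hsv[...,1]>130)&(hsv[...,2]>60))[y0:y1,x0:x1]; y,x=np.nonzero(m)
    w=wd("top",np.c_[x+x0,y+y0],.045)[:,:2]; t=w[w[:,1]>w[:,1].max()-.010]; b=w[w[:,1]<w[:,1].min()+.010]
    return w[:,1].max(),t.mean(0),b.mean(0)
E
python3 - <<'E'
from h import *
st()
a=viewer.camera("scene"); b=viewer.camera("top"); cv2.imwrite("pics/t10.png",b);cv2.imwrite("pics/s10.png",a)
print(brass(b,(360,190,420,270)))
cv2.imwrite("pics/c10.png",cv2.resize(b[180:290,345:480],None,fx=5,fy=5,interpolation=2))
E
```

```text
23.5 [ 0.3666 -0.3037  0.2014] rpy [ 3.141 -0.    -3.066] F [-0.3 -1.6  0.5] w 0.598 g 0.0 q [-0.07  0.29  0.74  2.09 -0.26  0.86  2.47]
(np.float64(-0.1896904482885768), array([ 0.57657735, -0.1943621 ]), array([ 0.5810191, -0.232849 ]))
```

View pics/c10.png

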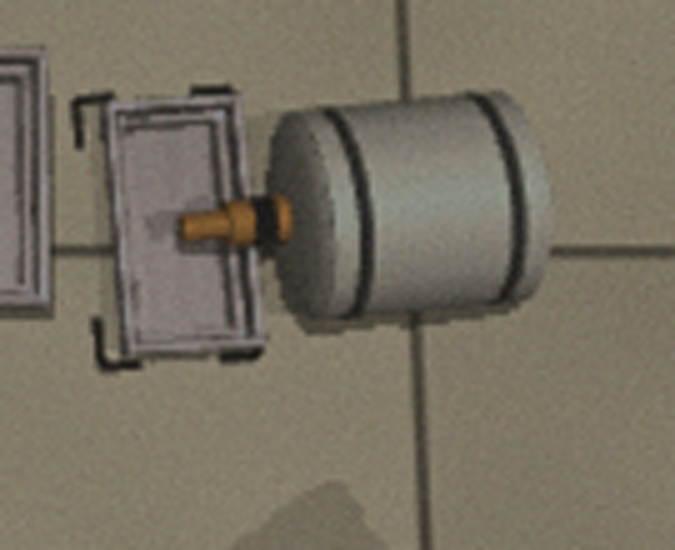

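Cylinder B's nozzle is over the tray and its middle is on the line, but the yaw is about 0.04 rad off. I'll straighten it with a light squeeze across the body, with the fingers along x.

>>> {"fn": "arm_command", "kwargs": {"plan": [{"dp": [0, 0, -49], "spin": 0}, {"dp": [0, 0, -49], "spin": 0}, {"dp": [-40, 0, 0], "spin": 0.14}, {"dp": [0, 0, 0], "spin": 0.14}, {"dp": [0, 0, 0], "spin": 0.14}], "grip": -1}}

```text
clock: 24.1
position: [0.4093, -0.3004, 0.3003]
ee_rot: [0.174, 0.985, 0.0, 0.001]
ft_force: [-0.1, 0.6, -0.7]
grip_width: 0.997
grasp_force: 0.0
```

>>> {"fn": "arm_command", "kwargs": {"plan": [{"dp": [0, 0, 0], "spin": 0.145}, {"dp": [0, 0, 0], "spin": 0.145}, {"dp": [0, 0, 0], "spin": 0.145}, {"dp": [0, 0, 0], "spin": 0.145}, {"dp": [0, 0, 0], "spin": 0.145}]}}

```text
clock: 24.6
position: [0.4084, -0.3008, 0.2997]
ee_rot: [0.512, 0.859, 0.0, 0.0]
ft_force: [0.3, -0.6, 1.1]
grip_width: 1.002
grasp_force: 0.0
```

>>> {"fn": "arm_command", "kwargs": {"plan": [{"dp": [0, 0, 0], "spin": 0.145}, {"dp": [0, 0, 0], "spin": 0.145}, {"dp": [0, 0, 0], "spin": 0.136}, {"dp": [0, 0, 0], "spin": 0}]}}

```text
clock: 25.0
position: [0.4085, -0.3007, 0.2996]
ee_rot: [0.681, 0.732, 0.0, -0.0]
ft_force: [0.8, -0.1, 0.4]
grip_width: 0.998
grasp_force: 0.0
```

```bash
python3 -c "
from h import *
s=st(); R=Ro.from_quat(s['ee_rot']).as_matrix(); print((R.T@(np.array([.587,-.2845,.26])-s['position'])*1000).round(1))"
```

```text
25.0 [ 0.4085 -0.3007  0.2996] rpy [-3.142 -0.     1.644] F [ 0.8 -0.1  0.4] w 0.998 g 0.0 q [-0.37  0.25  1.04  1.94 -0.25  1.09  0.85]
[  3.2 179.3  39.6]
```

>>> {"fn": "arm_command", "kwargs": {"plan": [{"dp": [1, 45, 0], "spin": 0}, {"dp": [1, 45, 0], "spin": 0}, {"dp": [1, 45, 0], "spin": 0}, {"dp": [0, 44, 0], "spin": 0}, {"dp": [0, 0, 0], "spin": 0}]}}

```text
clock: 25.5
position: [0.5919, -0.2813, 0.2979]
ee_rot: [0.676, 0.737, 0.0, -0.0]
ft_force: [-1.1, 1.2, -0.4]
grip_width: 1.002
grasp_force: 0.0
```

>>> {"fn": "arm_command", "kwargs": {"plan": [{"dp": [0, 0, 20], "spin": 0}, {"dp": [0, 0, 10], "spin": 0}, {"dp": [0, 0, 0], "spin": 0}, {"dp": [0, 0, 0], "spin": 0}]}}

```text
clock: 25.9
position: [0.5866, -0.2845, 0.2701]
ee_rot: [0.68, 0.733, 0.0, -0.0]
ft_force: [0.7, 0.3, 0.3]
grip_width: 1.003
grasp_force: 0.0
```

```bash
python3 -c "
from h import *
s=st(); R=Ro.from_quat(s['ee_rot']).as_matrix(); print((R.T@(np.array([.587,-.2845,.229])-s['position'])*1000).round(1))
cv2.imwrite('pics/c11.png',cv2.resize(viewer.camera('scene')[120:290,60:260],None,fx=3,fy=3,interpolation=2))"
```

```text
25.9 [ 0.5866 -0.2845  0.2701] rpy [ 3.141 -0.     1.647] F [0.7 0.3 0.3] w 1.003 g 0.0 q [-0.23  0.63  0.86  1.57 -0.51  1.17  0.82]
[ 0.   0.4 41.1]
```

View pics/c11.png

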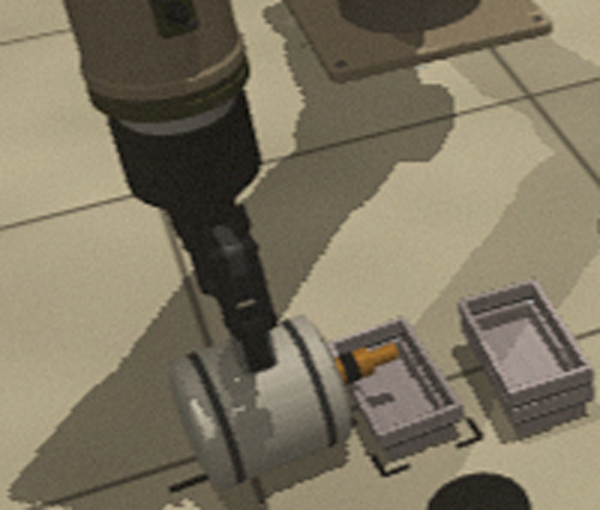

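The gripper straddles cylinder B's body, clear of the tray. That leaves one picture to view.

>>> {"fn": "arm_command", "kwargs": {"plan": [{"dp": [0, 0, 15], "spin": 0}, {"dp": [0, 0, 10], "spin": 0}, {"dp": [0, 0, 5], "spin": 0}, {"dp": [0, 0, 0], "spin": 0}]}}

```text
clock: 26.35
position: [0.5865, -0.2842, 0.2385]
ee_rot: [0.68, 0.733, -0.0, -0.001]
ft_force: [0.3, 0.4, -0.5]
grip_width: 0.995
grasp_force: 0.0
```

>>> {"fn": "arm_command", "kwargs": {"plan": [{"dp": [0, 0, 5], "spin": 0}, {"dp": [0, 0, 4], "spin": 0}, {"dp": [0, 0, 0], "spin": 0}]}}

```text
clock: 26.65
position: [0.5867, -0.2843, 0.2301]
ee_rot: [0.68, 0.733, -0.0, -0.0]
ft_force: [0.4, 0.4, -0.1]
grip_width: 1.005
grasp_force: 0.0
```

>>> {"fn": "arm_command", "kwargs": {"plan": [{"dp": [0, 0, 0], "spin": 0}, {"dp": [0, 0, 0], "spin": 0}, {"dp": [0, 0, 0], "spin": 0}], "grip": -0.88, "newtons": 20}}

```text
clock: 26.95
position: [0.5869, -0.2845, 0.2309]
ee_rot: [0.68, 0.733, 0.0, 0.0]
ft_force: [-0.3, -0.8, 0.3]
grip_width: 0.94
grasp_force: 0.0
```

>>> {"fn": "arm_command", "kwargs": {"plan": [{"dp": [0, 0, 0], "spin": 0}, {"dp": [0, 0, 0], "spin": 0}, {"dp": [0, 0, 0], "spin": 0}], "grip": -0.75}}

```text
clock: 27.25
position: [0.586, -0.2848, 0.2317]
ee_rot: [0.68, 0.733, -0.0, -0.001]
ft_force: [-7.3, 3.2, 12.2]
grip_width: 0.882
grasp_force: 20.0
```

>>> {"fn": "arm_command", "kwargs": {"plan": [{"dp": [0, 0, 0], "spin": 0}, {"dp": [0, 0, 0], "spin": 0}, {"dp": [0, 0, 0], "spin": 0}], "grip": -0.6}}

```text
clock: 27.55
position: [0.586, -0.2848, 0.2317]
ee_rot: [0.68, 0.733, -0.0, -0.001]
ft_force: [-7.6, 4.0, 13.2]
grip_width: 0.885
grasp_force: 20.0
```

>>> {"fn": "arm_command", "kwargs": {"plan": [{"dp": [0, 0, 0], "spin": 0}, {"dp": [0, 0, 0], "spin": 0}, {"dp": [0, 0, 0], "spin": 0}], "grip": -1}}

```text
clock: 27.85
position: [0.5869, -0.2843, 0.2306]
ee_rot: [0.68, 0.733, 0.0, 0.0]
ft_force: [0.1, -0.9, -0.5]
grip_width: 1.002
grasp_force: 0.0
```

>>> {"fn": "arm_command", "kwargs": {"plan": [{"dp": [0, 0, -20], "spin": 0}, {"dp": [0, 0, -40], "spin": 0}, {"dp": [0, 0, -20], "spin": 0}, {"dp": [0, -45, 0], "spin": 0}, {"dp": [0, -45, 0], "spin": 0}]}}

```text
clock: 28.35
position: [0.4967, -0.2911, 0.311]
ee_rot: [0.679, 0.734, -0.0, 0.001]
ft_force: [-0.8, -1.8, 1.1]
grip_width: 1.004
grasp_force: 0.0
```

>>> {"fn": "arm_command", "kwargs": {"plan": [{"dp": [0, -45, 0], "spin": 0}, {"dp": [0, -45, 0], "spin": 0}, {"dp": [0, 0, 0], "spin": 0}]}}

```text
clock: 28.65
position: [0.4017, -0.2995, 0.3101]
ee_rot: [0.682, 0.731, 0.001, -0.001]
ft_force: [0.6, 0.0, 0.2]
grip_width: 0.997
grasp_force: 0.0
```

```bash
python3 - <<'E'
from h import *
st()
b=viewer.camera("top"); cv2.imwrite("pics/t12.png",b); cv2.imwrite("pics/s12.png",viewer.camera("scene"))
for bx in((360,190,420,270),(195,240,245,300)):
    m,t,q=brass(b,bx); print(m.round(4),t.round(4),q.round(4),"yaw",((q-t)[0]/(t-q)[1]).round(3))
E
```

```text
28.65 [ 0.4017 -0.2995  0.3101] rpy [ 3.141 -0.004  1.64 ] F [0.6 0.  0.2] w 0.997 g 0.0 q [-0.41  0.22  1.08  1.94 -0.22  1.11  0.83]
-0.1897 [ 0.577  -0.1942] [ 0.5814 -0.2328] yaw 0.116
0.1742 [0.4871 0.1697] [0.4863 0.1349] yaw -0.022
```

```bash
cat >> h.py <<'E'
from scipy.optimize import minimize
def hull(n,p):
    x,y,a=p; u=np.array([-np.sin(a),np.cos(a),0]); v=np.array([np.cos(a),np.sin(a),0]); th=np.linspace(0,2*np.pi,40)
    P=np.vstack([np.array([x,y,.045])+s*u+.045*(np.cos(th)[:,None]*v+np.sin(th)[:,None]*[0,0,1]) for s in(-.05,.05)])
    return cv2.convexHull(px(n,P).astype(np.float32))
def fit(ims,p0):
    ms={}
    for n,im in ims.items():
        h=hull(n,p0); m=np.full(im.shape[:2],cv2.GC_BGD,np.uint8)
        k=np.zeros_like(m); cv2.fillConvexPoly(k,h.round().astype(int),1); e=np.ones((3,3))
        m[cv2.dilate(k,e,iterations=7)>0]=cv2.GC_PR_BGD; m[k>0]=cv2.GC_PR_FGD; m[cv2.erode(k,e,iterations=6)>0]=cv2.GC_FGD
        cv2.grabCut(im,m,None,np.zeros((1,65)),np.zeros((1,65)),4,cv2.GC_INIT_WITH_MASK)
        k=((m==1)|(m==3)).astype(np.uint8); ms[n]=cv2.morphologyEx(k,cv2.MORPH_OPEN,np.ones((7,7)))
    def c(q):
        t=0
        for n,k in ms.items():
            r=np.zeros(k.shape,np.uint8); cv2.fillConvexPoly(r,np.round(hull(n,p0+q/np.array([1e3,1e3,50]))*16).astype(int),255,cv2.LINE_AA,4)
            t+=np.abs(r/255.-k).sum()/k.sum()
        return t
    r=minimize(c,np.zeros(3),method="Nelder-Mead",options=dict(initial_simplex=[[0,0,0],[5,0,0],[0,5,0],[0,0,3]]))
    return p0+r.x/np.array([1e3,1e3,50]),r.fun
E
python3 - <<'E'
from h import *
R=lambda a:cv2.imread(f"pics/{a}.png")
for nm,t,s,p0 in(("A start","top0","scene0",(.483,.079,0)),("B start","top0","scene0",(.4544,-.2967,.1)),("B pre","t10","s10",(.587,-.285,.09)),("B now","t12","s12",(.587,-.285,.09))):
    p0=np.array(p0)
    print(nm,*[ (a.round(4),round(e,3)) for a,e in (fit({"top":R(t)},p0),fit({"scene":R(s)},p0),fit({"top":R(t),"scene":R(s)},p0))])
E
```

```text
A start (array([ 0.486 ,  0.0715, -0.0012]), np.float64(0.067)) (array([ 0.4996,  0.066 , -0.0347]), np.float64(0.171)) (array([ 0.4867,  0.071 , -0.01  ]), np.float64(0.315))
B start (array([ 0.4543, -0.2887,  0.0955]), np.float64(0.173)) (array([ 0.4721, -0.301 ,  0.0127]), np.float64(0.147)) (array([ 0.4567, -0.2998,  0.0448]), np.float64(0.44))
B pre (array([ 0.5826, -0.2761,  0.0992]), np.float64(0.133)) (array([ 0.6008, -0.286 ,  0.0049]), np.float64(0.183)) (array([ 0.5844, -0.2816,  0.0607]), np.float64(0.428))
B now (array([ 0.583 , -0.2763,  0.0992]), np.float64(0.137)) (array([ 0.5968, -0.2882,  0.0588]), np.float64(0.175)) (array([ 0.5854, -0.2828,  0.0622]), np.float64(0.413))
```

>>> {"fn": "arm_command", "kwargs": {"plan": [{"dp": [0, 0, 0], "spin": -0.14}, {"dp": [0, 0, 0], "spin": -0.14}, {"dp": [0, 0, 0], "spin": -0.14}, {"dp": [0, 0, 0], "spin": -0.14}, {"dp": [0, 0, 0], "spin": -0.14}], "grip": -0.2}}

```text
clock: 29.25
position: [0.4087, -0.2976, 0.3107]
ee_rot: [0.384, 0.923, -0.0, 0.0]
ft_force: [0.2, 0.3, 0.0]
grip_width: 0.601
grasp_force: 0.0
```

>>> {"fn": "arm_command", "kwargs": {"plan": [{"dp": [0, 0, 0], "spin": -0.14}, {"dp": [0, 0, 0], "spin": -0.14}, {"dp": [0, 0, 0], "spin": -0.14}, {"dp": [0, 0, 0], "spin": -0.14}, {"dp": [0, 0, 0], "spin": -0.14}]}}

```text
clock: 29.75
position: [0.4086, -0.2976, 0.3106]
ee_rot: [0.044, 0.999, -0.0, -0.0]
ft_force: [0.0, -0.0, -0.2]
grip_width: 0.601
grasp_force: 0.0
```

>>> {"fn": "arm_command", "kwargs": {"plan": [{"dp": [0, 0, 0], "spin": -0.127}, {"dp": [0, 45, 0], "spin": 0}, {"dp": [0, 45, 0], "spin": 0}, {"dp": [0, 45, 0], "spin": 0}, {"dp": [0, 45, 0], "spin": 0}]}}

```text
clock: 30.25
position: [0.4024, -0.1158, 0.3111]
ee_rot: [-0.016, 1.0, -0.0, 0.0]
ft_force: [1.5, 0.6, 1.0]
grip_width: 0.599
grasp_force: 0.0
```

>>> {"fn": "arm_command", "kwargs": {"plan": [{"dp": [-5, 45, 0], "spin": 0}, {"dp": [-5, 45, 0], "spin": 0}, {"dp": [-5, 45, 0], "spin": 0}, {"dp": [-5, 45, 0], "spin": 0}, {"dp": [0, 0, 0], "spin": 0}]}}

```text
clock: 30.75
position: [0.4167, 0.0688, 0.3108]
ee_rot: [-0.02, 1.0, 0.0, 0.0]
ft_force: [-0.3, -1.1, 0.5]
grip_width: 0.597
grasp_force: 0.0
```

```bash
python3 -c "
from h import *
s=st(); R=Ro.from_quat(s['ee_rot']).as_matrix(); print((R.T@(np.array([.412,.074,.202])-s['position'])*1000).round(1))"
```

```text
30.75 [0.4167 0.0688 0.3108] rpy [ 3.141  0.    -3.102] F [-0.3 -1.1  0.5] w 0.597 g 0.0 q [-0.67 -0.06  0.4   2.1   0.02  1.09  1.32]
[  4.5   5.3 108.8]
```

>>> {"fn": "arm_command", "kwargs": {"plan": [{"dp": [5, 5, 0], "spin": 0.01}, {"dp": [0, 0, 45], "spin": 0}, {"dp": [0, 0, 45], "spin": 0}, {"dp": [0, 0, 19], "spin": 0}, {"dp": [0, 0, 0], "spin": 0}]}}

```text
clock: 31.25
position: [0.4098, 0.0666, 0.1994]
ee_rot: [-0.01, 1.0, -0.001, -0.002]
ft_force: [0.3, -0.8, 0.6]
grip_width: 0.605
grasp_force: 0.0
```

>>> {"fn": "arm_command", "kwargs": {"plan": [{"dp": [-4, 0, 0], "spin": 0}, {"dp": [-4, 0, 0], "spin": 0}, {"dp": [-4, 0, 0], "spin": 0}, {"dp": [-4, 0, 0], "spin": 0}, {"dp": [-4, 0, 0], "spin": 0}]}}

```text
clock: 31.75
position: [0.4313, 0.0679, 0.2021]
ee_rot: [-0.011, 1.0, 0.0, 0.0]
ft_force: [0.2, 0.2, -0.3]
grip_width: 0.604
grasp_force: 0.1
```

>>> {"fn": "arm_command", "kwargs": {"plan": [{"dp": [-4, 0, 0], "spin": 0}, {"dp": [-4, 0, 0], "spin": 0}, {"dp": [-4, 0, 0], "spin": 0}, {"dp": [-4, 0, 0], "spin": 0}, {"dp": [-4, 0, 0], "spin": 0}]}}

```text
clock: 32.25
position: [0.4512, 0.0683, 0.2016]
ee_rot: [-0.011, 1.0, 0.0, -0.0]
ft_force: [-0.5, -0.1, 1.3]
grip_width: 0.599
grasp_force: 0.1
```

```bash
python3 - <<'E'
from h import *
st(); b=viewer.camera("top")
m,t,q=brass(b,(195,210,245,300)); print(m.round(4),t.round(4),q.round(4),"yaw",((q-t)[0]/(t-q)[1]).round(3))
E
```

```text
32.25 [0.4512 0.0683 0.2016] rpy [ 3.142 -0.    -3.12 ] F [-0.5 -0.1  1.3] w 0.599 g 0.1 q [-0.64  0.2   0.42  2.12 -0.11  0.84  1.44]
0.1726 [0.5082 0.1683] [0.5087 0.1346] yaw 0.016
```

>>> {"fn": "arm_command", "kwargs": {"plan": [{"dp": [-4, 0, 0], "spin": 0}, {"dp": [-4, 0, 0], "spin": 0}, {"dp": [-4, 0, 0], "spin": 0}, {"dp": [-4, 0, 0], "spin": 0}, {"dp": [-4, 0, 0], "spin": 0}]}}

```text
clock: 32.8
position: [0.4713, 0.0687, 0.2017]
ee_rot: [-0.011, 1.0, 0.0, 0.0]
ft_force: [-1.0, 0.5, 0.2]
grip_width: 0.6
grasp_force: 0.2
```

>>> {"fn": "arm_command", "kwargs": {"plan": [{"dp": [-4, 0, 0], "spin": 0}, {"dp": [-4, 0, 0], "spin": 0}, {"dp": [-4, 0, 0], "spin": 0}, {"dp": [-4, 0, 0], "spin": 0}, {"dp": [-4, 0, 0], "spin": 0}]}}

```text
clock: 33.3
position: [0.4912, 0.0691, 0.2017]
ee_rot: [-0.011, 1.0, 0.0, -0.0]
ft_force: [-0.7, 0.1, 0.6]
grip_width: 0.6
grasp_force: 0.1
```

>>> {"fn": "arm_command", "kwargs": {"plan": [{"dp": [-4, 0, 0], "spin": 0}, {"dp": [-4, 0, 0], "spin": 0}, {"dp": [-3, 0, 0], "spin": 0}, {"dp": [-3, 0, 0], "spin": 0}, {"dp": [-3, 0, 0], "spin": 0}]}}

```text
clock: 33.8
position: [0.5081, 0.0695, 0.2017]
ee_rot: [-0.011, 1.0, 0.0, 0.0]
ft_force: [0.1, 1.2, 0.5]
grip_width: 0.599
grasp_force: 0.0
```

>>> {"fn": "arm_command", "kwargs": {"plan": [{"dp": [-2, 0, 0], "spin": 0}, {"dp": [-2, 0, 0], "spin": 0}, {"dp": [-2, 0, 0], "spin": 0}, {"dp": [-2, 0, 0], "spin": 0}, {"dp": [-2, 0, 0], "spin": 0}]}}

```text
clock: 34.3
position: [0.518, 0.0697, 0.2017]
ee_rot: [-0.011, 1.0, 0.0, -0.0]
ft_force: [-0.4, -0.3, 0.4]
grip_width: 0.6
grasp_force: 0.1
```

>>> {"fn": "arm_command", "kwargs": {"plan": [{"dp": [-2, 0, 0], "spin": 0}, {"dp": [-2, 0, 0], "spin": 0}, {"dp": [-1, 0, 0], "spin": 0}, {"dp": [-1, 0, 0], "spin": 0}, {"dp": [0, 0, 0], "spin": 0}]}}

```text
clock: 34.8
position: [0.524, 0.0698, 0.2017]
ee_rot: [-0.011, 1.0, 0.0, 0.0]
ft_force: [-0.5, 0.9, -0.4]
grip_width: 0.601
grasp_force: 0.0
```

```bash
python3 - <<'E'
from h import *
st(); b=viewer.camera("top")
m,t,q=brass(b,(195,190,245,300)); print(m.round(4),t.round(4),q.round(4),"yaw",((q-t)[0]/(t-q)[1]).round(3))
E
```

```text
34.8 [0.524  0.0698 0.2017] rpy [ 3.142  0.    -3.12 ] F [-0.5  0.9 -0.4] w 0.601 g 0.0 q [-0.58  0.35  0.41  1.94 -0.18  0.88  1.52]Traceback (most recent call last):
  File "<stdin>", line 3, in <module>
  File "h.py", line 28, in brass
    w=wd("top",np.c_[x+x0,y+y0],.045)[:,:2]; t=w[w[:,1]>w[:,1].max()-.010]; b=w[w[:,1]<w[:,1].min()+.010]
                                                        ~~~~~~~~~~^^
    return umr_maximum(a, axis, None, out, keepdims, initial, where)
ValueError: zero-size array to reduction operation maximum which has no identity
```

>>> {"fn": "arm_command", "kwargs": {"plan": [{"dp": [-2, 0, 0], "spin": 0}, {"dp": [-2, 0, 0], "spin": 0}, {"dp": [-2, 0, 0], "spin": 0}, {"dp": [-2, 0, 0], "spin": 0}, {"dp": [-2, 0, 0], "spin": 0}]}}

```text
clock: 35.35
position: [0.5341, 0.07, 0.2017]
ee_rot: [-0.011, 1.0, 0.0, 0.0]
ft_force: [0.4, -0.0, -0.1]
grip_width: 0.597
grasp_force: 0.1
```

>>> {"fn": "arm_command", "kwargs": {"plan": [{"dp": [-2, 0, 0], "spin": 0}, {"dp": [-2, 0, 0], "spin": 0}, {"dp": [-1, 0, 0], "spin": 0}, {"dp": [-1, 0, 0], "spin": 0}, {"dp": [-1, 0, 0], "spin": 0}]}}

```text
clock: 35.85
position: [0.541, 0.0702, 0.2017]
ee_rot: [-0.011, 1.0, 0.0, 0.0]
ft_force: [-0.3, -0.7, -0.1]
grip_width: 0.604
grasp_force: 0.0
```

>>> {"fn": "arm_command", "kwargs": {"plan": [{"dp": [-1, 0, 0], "spin": 0}, {"dp": [-1, 0, 0], "spin": 0}, {"dp": [0, 0, 0], "spin": 0}, {"dp": [0, 0, 0], "spin": 0}, {"dp": [0, 0, 0], "spin": 0}]}}

```text
clock: 36.35
position: [0.5429, 0.0702, 0.2017]
ee_rot: [-0.011, 1.0, 0.0, 0.0]
ft_force: [1.0, 0.0, 1.0]
grip_width: 0.598
grasp_force: 0.0
```

>>> {"fn": "arm_command", "kwargs": {"plan": [{"dp": [5, 0, 0], "spin": 0}, {"dp": [20, 0, 0], "spin": 0}, {"dp": [40, 0, 0], "spin": 0}, {"dp": [40, 0, -40], "spin": 0}, {"dp": [20, -45, -40], "spin": 0}]}}

```text
clock: 36.85
position: [0.4247, 0.0349, 0.2684]
ee_rot: [-0.014, 1.0, 0.0, -0.001]
ft_force: [2.1, 0.5, 2.1]
grip_width: 0.602
grasp_force: 0.0
```

>>> {"fn": "arm_command", "kwargs": {"plan": [{"dp": [0, -49, 0], "spin": 0}, {"dp": [0, -49, 0], "spin": 0}, {"dp": [0, -49, 0], "spin": 0}, {"dp": [0, -49, 0], "spin": 0}, {"dp": [0, 0, 0], "spin": 0}]}}

```text
clock: 37.35
position: [0.4305, -0.1694, 0.269]
ee_rot: [-0.007, 1.0, -0.001, 0.001]
ft_force: [0.5, 1.6, -0.8]
grip_width: 0.605
grasp_force: 0.0
```

```bash
python3 - <<'E'
from h import *
st(); b=viewer.camera("top"); a=viewer.camera("scene"); cv2.imwrite("pics/t13.png",b); cv2.imwrite("pics/s13.png",a)
for bx in((195,190,245,300),(360,190,420,270)):
    m,t,q=brass(b,bx); print(m.round(4),t.round(4),q.round(4),"yaw",((q-t)[0]/(t-q)[1]).round(3))
print(fit({"top":b},np.array((.603,.078,.02))))
cv2.imwrite("pics/c13.png",np.vstack([cv2.resize(a[110:310,60:460],(600,300)),cv2.resize(b[175:285,190:480],(780,296))[:,:600] if 0 else cv2.resize(b[100:290,110:490],(600,300))]))
E
```

```text
37.35 [ 0.4305 -0.1694  0.269 ] rpy [-3.140e+00  1.000e-03 -3.128e+00] F [ 0.5  1.6 -0.8] w 0.605 g 0.0 q [-0.38  0.11  0.7   2.07 -0.08  0.99  1.94]
0.1728 [0.6014 0.1684] [0.6021 0.1339] yaw 0.02
-0.1897 [ 0.577  -0.1941] [ 0.5818 -0.2331] yaw 0.123
(array([ 0.59798797,  0.07615026, -0.06889773]), np.float64(0.14211670210252775))
```

View pics/c13.png

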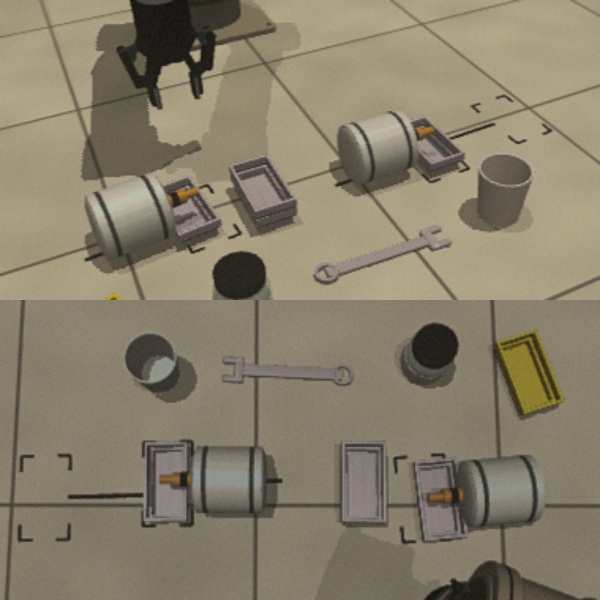

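Cylinder A is right: its nozzle is 0.3 mm from target. In this picture tray B (at about (440,500) in the crop) looks shifted to −y of its corners compared with t10, so it was probably knocked. I'll measure that numerically.

```bash
python3 - <<'E'
from h import *
R=lambda a:cv2.imread(f"pics/{a}.png")
def sub(r,l):
    y,x=l; 
    f=lambda a,b,c:(a-c)/(2*(a-2*b+c)+1e-9)
    return x+f(r[y,x-1],r[y,x],r[y,x+1]),y+f(r[y-1,x],r[y,x],r[y+1,x])
def trk(ref,new,box,s=14):
    x0,y0,x1,y1=box; T=cv2.cvtColor(ref,6)[y0:y1,x0:x1]; g=cv2.cvtColor(new,6)[y0-s:y1+s,x0-s:x1+s]
    r=cv2.matchTemplate(g,T,cv2.TM_CCOEFF_NORMED); l=np.unravel_index(r.argmax(),r.shape); x,y=sub(r,l) if 0<l[0]<2*s and 0<l[1]<2*s else l[::-1]
    return round(float(x-s),2),round(float(y-s),2),round(float(r.max()),2)
ref=R("t6")  # just after tray B placed
for n in("t9","t10","t12","t13"):
    im=R(n); print(n,"trayB upper",trk(ref,im,(365,196,396,222)),"lower",trk(ref,im,(364,240,396,256)) ,"trayA upper",trk(ref,im,(198,186,236,208)),"lower",trk(ref,im,(198,228,236,246)),"stack",trk(ref,im,(322,182,360,245)),"corner",trk(ref,im,(358,196,366,206)))
# pixel positions of tray B rim from predicted pose
def rim(c,a): 
    d=np.array([[-.055,-.03],[.055,-.03],[.055,.03],[-.055,.03]]); M=np.array([[np.cos(a),-np.sin(a)],[np.sin(a),np.cos(a)]])
    return px("top",np.c_[(M@d.T).T+c,np.full(4,.03)]).round(1)
print(rim([.580,-.1936],.076).tolist())
c=lambda L:np.array(L)/[600/380,300/190]+[110,100]-[0,300/(300/190)]
w=wd("top",c([(415,462),(453,459),(466,537),(427,541)]),.03)[:,:2]; print(w.round(4),w.mean(0))
w=wd("top",np.array([(107,101),(240,95),(263,350),(120,358)])/5+[345,180],.03)[:,:2]; print("t10",w.round(4),w.mean(0))
E
```

```text
t9 trayB upper (0.01, -0.0, 0.98) lower (0.02, -0.0, 0.96) trayA upper (-0.01, 0.0, 0.99) lower (0.0, -0.01, 0.99) stack (-0.0, -0.01, 0.99) corner (-0.01, -0.02, 0.99)
t10 trayB upper (-0.01, -0.03, 0.95) lower (0.0, -0.0, 0.99) trayA upper (-0.0, 0.0, 0.99) lower (-0.0, -0.02, 0.99) stack (-0.0, -0.0, 0.99) corner (-0.02, -0.01, 1.0)
t12 trayB upper (-0.02, -0.02, 0.94) lower (0.0, -0.01, 0.99) trayA upper (-0.01, 0.01, 0.99) lower (0.0, -0.0, 0.99) stack (-0.0, -0.01, 0.99) corner (-0.02, -0.0, 0.99)
t13 trayB upper (6.67, 1.26, 0.48) lower (7.87, 0.84, 0.54) trayA upper (-0.01, 0.0, 0.98) lower (-0.01, 0.0, 0.98) stack (0.0, 0.0, 0.99) corner (-0.08, -0.13, 0.87)
[[397.8, 248.5], [392.2, 198.0], [364.8, 200.0], [369.9, 250.6]]
[[ 0.6269 -0.1769]
 [ 0.6311 -0.2293]
 [ 0.5241 -0.2432]
 [ 0.5186 -0.1902]] [ 0.57518522 -0.20989004]
t10 [[ 0.6322 -0.163 ]
 [ 0.6349 -0.221 ]
 [ 0.5243 -0.2271]
 [ 0.5207 -0.1658]] [ 0.57801975 -0.1942255 ]
```

```bash
python3 - <<'E'
from h import *
g0=cv2.cvtColor(cv2.imread("pics/t12.png"),6).astype(float); g1=cv2.cvtColor(cv2.imread("pics/t13.png"),6).astype(float)
for y in(203,209,215,221,240,246):
    print(y,"t12",g0[y-1:y+2,360:404].mean(0).astype(int).tolist()); print("    t13",g1[y-1:y+2,360:404].mean(0).astype(int).tolist())
for x in(380,385,390):
    print(x,"t12 top",g0[192:212,x-1:x+2].mean(1).astype(int).tolist(),"bot",g0[240:260,x-1:x+2].mean(1).astype(int).tolist()); print("   t13 top",g1[192:212,x-1:x+2].mean(1).astype(int).tolist(),"bot",g1[240:260,x-1:x+2].mean(1).astype(int).tolist())
E
```

```text
203 t12 [38, 72, 112, 112, 102, 60, 79, 114, 82, 96, 78, 76, 73, 66, 71, 85, 82, 85, 81, 82, 80, 88, 83, 85, 84, 87, 91, 96, 118, 121, 62, 66, 129, 118, 115, 112, 109, 107, 107, 109, 94, 67, 64, 65]
    t13 [36, 82, 132, 131, 131, 132, 131, 129, 122, 121, 116, 88, 76, 124, 112, 101, 93, 87, 86, 84, 91, 86, 89, 88, 93, 95, 88, 84, 82, 81, 87, 84, 89, 98, 99, 100, 65, 60, 98, 111, 92, 74, 66, 68]
209 t12 [70, 82, 123, 108, 107, 92, 69, 131, 119, 110, 122, 122, 116, 118, 120, 121, 119, 118, 116, 115, 115, 118, 121, 116, 119, 118, 111, 65, 70, 117, 84, 42, 69, 125, 103, 107, 108, 108, 97, 54, 55, 58, 61, 61]
    t13 [74, 85, 128, 129, 129, 129, 128, 127, 127, 112, 112, 102, 58, 90, 122, 109, 125, 123, 121, 121, 124, 124, 124, 124, 117, 119, 121, 121, 123, 121, 123, 122, 116, 73, 57, 94, 97, 49, 55, 72, 59, 60, 63, 66]
215 t12 [123, 123, 121, 115, 107, 101, 70, 75, 121, 107, 122, 120, 120, 120, 122, 122, 121, 122, 121, 115, 118, 120, 121, 121, 120, 120, 113, 89, 55, 89, 118, 61, 63, 115, 119, 103, 110, 100, 55, 52, 53, 59, 58, 62]
    t13 [127, 126, 125, 127, 126, 126, 125, 126, 128, 124,
[... 1996 characters left out ...]
124, 125, 124, 125, 111, 118, 94, 119, 110, 80, 76, 120, 126, 126, 125, 125, 124, 123, 126]
   t13 top [128, 128, 130, 133, 130, 62, 33, 109, 122, 124, 110, 61, 105, 93, 65, 112, 120, 119, 118, 119] bot [130, 130, 128, 129, 128, 127, 129, 116, 121, 97, 126, 126, 83, 80, 125, 132, 128, 128, 129, 128]
390 t12 top [125, 124, 121, 127, 119, 60, 41, 111, 92, 56, 79, 88, 83, 75, 75, 79, 77, 82, 85, 93] bot [87, 85, 83, 84, 86, 100, 120, 85, 115, 86, 48, 33, 66, 119, 127, 125, 123, 118, 106, 108]
   t13 top [129, 128, 130, 130, 124, 67, 42, 72, 93, 126, 63, 67, 122, 69, 91, 120, 123, 120, 123, 123] bot [128, 125, 128, 126, 125, 126, 126, 123, 109, 97, 124, 58, 44, 122, 134, 129, 125, 127, 127, 126]
```

Tray B was knocked about 15 mm to −y with a slight turn. I'll grip its free +y wall and slide it back.

>>> {"fn": "arm_command", "kwargs": {"plan": [{"dp": [0, 0, 0], "spin": -0.09}, {"dp": [0, 0, 0], "spin": 0}, {"dp": [0, 0, 0], "spin": 0}, {"dp": [0, 0, 0], "spin": 0}, {"dp": [0, 0, 0], "spin": 0}], "grip": 0.4}}

```text
clock: 37.95
position: [0.4317, -0.1633, 0.2686]
ee_rot: [-0.055, 0.998, 0.0, 0.0]
ft_force: [0.1, -0.3, -0.7]
grip_width: 0.302
grasp_force: 0.0
```

```bash
cat >> h.py <<'E'
def to(x,y,z):
    s=st(); R=Ro.from_quat(s['ee_rot']).as_matrix(); print((R.T@(np.array([x,y,z])-s['position'])*1000).round(1))
E
python3 -c "
from h import *
to(.5333,-.1853,.189)
b=viewer.camera('top'); cv2.imwrite('pics/t14.png',b); g=cv2.cvtColor(b,6).astype(float)
for y in(203,209,215,221,240,246): print(y,360+g[y-1:y+2,360:382].mean(0)[6:].argmin()+6)
print(brass(b,(360,190,420,270)))"
```

```text
37.95 [ 0.4317 -0.1633  0.2686] rpy [ 3.141  0.    -3.031] F [ 0.1 -0.3 -0.7] w 0.302 g 0.0 q [-0.38  0.11  0.68  2.07 -0.08  0.99  2.02]
[-98.5 -33.1  79.5]
203 372
209 372
215 373
221 374
240 376
246 377
(np.float64(-0.18975366219662182), array([ 0.57711029, -0.19432771]), array([ 0.58183536, -0.23333443]))
```

```bash
python3 -c "
from h import *
print(wd('top',[(372,203),(372.3,209),(373,215),(373.8,221),(376.2,240),(376.8,246)],.03).round(4)); print(wd('top',[(365,203),(366,209),(366.4,215),(367,221),(368.7,240),(369.2,246)],.03).round(4))"
```

```text
[[ 0.626  -0.1751  0.03  ]
 [ 0.6128 -0.1754  0.03  ]
 [ 0.5997 -0.1765  0.03  ]
 [ 0.5867 -0.1779  0.03  ]
 [ 0.5456 -0.1819  0.03  ]
 [ 0.5327 -0.1828  0.03  ]]
[[ 0.626  -0.1599  0.03  ]
 [ 0.6128 -0.1617  0.03  ]
 [ 0.5997 -0.1622  0.03  ]
 [ 0.5866 -0.1632  0.03  ]
 [ 0.5456 -0.1658  0.03  ]
 [ 0.5327 -0.1666  0.03  ]]
```

>>> {"fn": "arm_command", "kwargs": {"plan": [{"dp": [-33, -11, 0], "spin": 0}, {"dp": [-33, -11, 0], "spin": 0}, {"dp": [-32, -11, 0], "spin": 0}, {"dp": [0, 0, 20], "spin": 0}, {"dp": [0, 0, 0], "spin": 0}]}}

```text
clock: 38.5
position: [0.5324, -0.1852, 0.2462]
ee_rot: [-0.056, 0.998, 0.0, -0.002]
ft_force: [-1.4, 0.6, -0.9]
grip_width: 0.3
grasp_force: 0.0
```

```bash
python3 -c "
from h import *
to(.5333,-.1853,.189)"
```

```text
38.5 [ 0.5324 -0.1852  0.2462] rpy [ 3.141 -0.004 -3.03 ] F [-1.4  0.6 -0.9] w 0.3 g 0.0 q [-0.29  0.4   0.65  1.83 -0.28  1.01  2.16]
[-1.1 -0.2 57.2]
```

>>> {"fn": "arm_command", "kwargs": {"plan": [{"dp": [0, 0, 20], "spin": 0}, {"dp": [0, 0, 10], "spin": 0}, {"dp": [0, 0, 5], "spin": 0}, {"dp": [0, 0, 0], "spin": 0}]}}

```text
clock: 38.9
position: [0.5324, -0.1855, 0.2135]
ee_rot: [-0.055, 0.998, 0.0, -0.0]
ft_force: [-0.6, 1.0, 0.7]
grip_width: 0.304
grasp_force: 0.0
```

>>> {"fn": "arm_command", "kwargs": {"plan": [{"dp": [0, 0, 6], "spin": 0}, {"dp": [0, 0, 6], "spin": 0}, {"dp": [0, 0, 4], "spin": 0}, {"dp": [0, 0, 0], "spin": 0}]}}

```text
clock: 39.3
position: [0.5326, -0.1855, 0.197]
ee_rot: [-0.056, 0.998, 0.0, -0.0]
ft_force: [0.1, 0.2, -0.3]
grip_width: 0.301
grasp_force: 0.1
```

>>> {"fn": "arm_command", "kwargs": {"plan": [{"dp": [0, 0, 3], "spin": 0}, {"dp": [0, 0, 2], "spin": 0}, {"dp": [0, 0, 0], "spin": 0}]}}

```text
clock: 39.6
position: [0.5326, -0.1855, 0.1923]
ee_rot: [-0.056, 0.998, 0.0, -0.0]
ft_force: [0.6, -0.4, 0.4]
grip_width: 0.297
grasp_force: 0.0
```

>>> {"fn": "arm_command", "kwargs": {"plan": [{"dp": [0, 0, 0], "spin": 0}, {"dp": [0, 0, 0], "spin": 0}, {"dp": [0, 0, 0], "spin": 0}, {"dp": [0, 0, 0], "spin": 0}], "grip": 1, "newtons": 20}}

```text
clock: 40.0
position: [0.5328, -0.1856, 0.1927]
ee_rot: [-0.056, 0.998, 0.0, 0.0]
ft_force: [-0.1, -0.1, 2.3]
grip_width: 0.043
grasp_force: 23.5
```

```bash
python3 -c "
from h import *
to(.538,-.1689,.192)"
```

```text
40.0 [ 0.5328 -0.1856  0.1927] rpy [ 3.141  0.    -3.03 ] F [-0.1 -0.1  2.3] w 0.043 g 23.5 q [-0.25  0.48  0.61  1.86 -0.34  0.91  2.21]
[-7.  16.   0.7]
```

>>> {"fn": "arm_command", "kwargs": {"plan": [{"dp": [-1, 3, 0], "spin": 0}, {"dp": [-1, 3, 0], "spin": 0}, {"dp": [-1, 3, 0], "spin": 0}, {"dp": [-1, 3, 0], "spin": 0.015}, {"dp": [-1, 2, 0], "spin": 0.015}]}}

```text
clock: 40.5
position: [0.5363, -0.1708, 0.1926]
ee_rot: [-0.04, 0.999, -0.0, 0.0]
ft_force: [0.2, -1.5, 2.4]
grip_width: 0.047
grasp_force: 23.6
```

>>> {"fn": "arm_command", "kwargs": {"plan": [{"dp": [-1, 2, 0], "spin": 0}, {"dp": [0, 0, 0], "spin": 0}, {"dp": [0, 0, 0], "spin": 0}]}}

```text
clock: 40.8
position: [0.5373, -0.1687, 0.1927]
ee_rot: [-0.041, 0.999, 0.0, 0.0]
ft_force: [0.6, 1.8, 2.4]
grip_width: 0.043
grasp_force: 23.7
```

>>> {"fn": "arm_command", "kwargs": {"plan": [{"dp": [0, 0, 0], "spin": 0}, {"dp": [0, 0, 0], "spin": 0}, {"dp": [0, 0, 0], "spin": 0}], "grip": 0.5}}

```text
clock: 41.1
position: [0.537, -0.169, 0.1924]
ee_rot: [-0.041, 0.999, 0.0, -0.0]
ft_force: [-0.1, 0.2, 0.0]
grip_width: 0.253
grasp_force: 0.0
```

>>> {"fn": "arm_command", "kwargs": {"plan": [{"dp": [0, 0, -10], "spin": 0}, {"dp": [0, 0, -20], "spin": 0}, {"dp": [0, 0, -40], "spin": 0}, {"dp": [0, 0, -40], "spin": 0}, {"dp": [45, 0, 0], "spin": 0}]}}

```text
clock: 41.6
position: [0.4967, -0.1726, 0.3087]
ee_rot: [-0.042, 0.999, -0.002, 0.006]
ft_force: [1.0, -0.6, 0.4]
grip_width: 0.249
grasp_force: 0.0
```

>>> {"fn": "arm_command", "kwargs": {"plan": [{"dp": [45, 0, 0], "spin": 0}, {"dp": [45, 0, 0], "spin": 0}, {"dp": [0, 0, 0], "spin": 0}]}}

```text
clock: 41.9
position: [0.3976, -0.1814, 0.3026]
ee_rot: [-0.039, 0.999, 0.002, 0.0]
ft_force: [0.5, 0.1, 0.2]
grip_width: 0.253
grasp_force: 0.0
```

```bash
python3 - <<'E'
from h import *
st(); b=viewer.camera("top"); a=viewer.camera("scene"); cv2.imwrite("pics/t15.png",b); cv2.imwrite("pics/s15.png",a)
g=cv2.cvtColor(b,6).astype(float)
for y in(203,209,215,221,240,246): r=g[y-1:y+2,360:382].mean(0).astype(int); print(y,360+r[3:].argmin()+3,r.tolist())
for bx in((195,190,245,300),(360,190,420,270)): print([np.round(v,4) for v in brass(b,bx)])
for x in(375,380): print(x,g[192:212,x-1:x+2].mean(1).astype(int).tolist(),g[240:260,x-1:x+2].mean(1).astype(int).tolist())
o=cv2.cvtColor(cv2.imread("pics/t6.png"),6)
for nm,(x0,y0,x1,y1) in dict(trayA=(198,186,236,208),stack=(322,182,360,245),beaker=(188,118,226,160),wrench=(245,130,338,156),jar=(362,112,404,156),trayB_hi=(364,196,388,222),trayB_lo=(364,238,388,256)).items():
    r=cv2.matchTemplate(cv2.cvtColor(b,6)[y0-8:y1+8,x0-8:x1+8],o[y0:y1,x0:x1],5); print(nm,np.array(cv2.minMaxLoc(r)[3])-8,round(r.max(),2))
E
```

```text
41.9 [ 0.3976 -0.1814  0.3026] rpy [ 3.137e+00  1.000e-03 -3.064e+00] F [0.5 0.1 0.2] w 0.253 g 0.0 q [-0.42 -0.03  0.75  2.09  0.02  1.07  1.97]
203 376 [35, 75, 117, 108, 84, 75, 121, 95, 92, 104, 102, 105, 103, 104, 93, 89, 69, 85, 81, 86, 85, 86]
209 365 [74, 78, 110, 111, 106, 68, 115, 124, 109, 127, 125, 122, 121, 125, 124, 124, 124, 118, 118, 121, 120, 124]
215 366 [127, 125, 125, 109, 109, 90, 74, 133, 117, 119, 128, 122, 122, 125, 125, 123, 123, 123, 120, 120, 122, 124]
221 367 [125, 126, 124, 117, 110, 105, 75, 71, 133, 114, 127, 129, 125, 124, 121, 123, 122, 119, 117, 118, 112, 100]
240 369 [127, 127, 128, 127, 126, 119, 112, 107, 87, 70, 138, 119, 115, 132, 133, 126, 126, 128, 129, 129, 128, 127]
246 364 [128, 129, 126, 88, 34, 58, 115, 115, 104, 53, 78, 126, 95, 110, 133, 130, 124, 125, 130, 129, 127, 130]
[np.float64(0.1728), array([0.601 , 0.1686]), array([0.6027, 0.1335])]
[np.float64(-0.1898), array([ 0.5775, -0.1941]), array([ 0.5814, -0.2334])]
375 [129, 131, 130, 128, 130, 128, 131, 129, 116, 123, 90, 59, 102, 90, 72, 119, 125, 123, 123, 123] [128, 129, 130, 129, 131, 131, 133, 122, 125, 95, 124, 101, 83, 124, 131, 129, 127, 129, 130, 127]
380 [129, 128, 129, 126, 130, 130, 130, 131, 118, 133, 59, 73, 124, 74, 75, 117, 123, 121, 121, 120] [127, 128, 127, 131, 128, 131, 131, 124, 117, 114, 130, 78, 76, 123, 131, 128, 132, 125, 125, 130]
trayA [0 0] 0.98
stack [0 0] 0.99
beaker [0 0] 0.99
wrench [0 0] 0.97
jar [0 0] 0.99
trayB_hi [0 1] 0.71
trayB_lo [0 0] 0.82
```

Tray B is back within about 1 mm of its placed position, and nothing else has moved. Handing in.

```bash
python3 -c "
from h import *
print(manip.hand_in())"
```

```text
the job is handed in; nothing more can be done
None
```

The job is handed in at about 42 s of the 210 s allowed: both cylinders present lie along their tape lines, nozzles over their trays (the right-hand one about 1–2.5° off parallel). The right-hand tray was knocked about 15 mm mid-run; I slid it back to within about 1 mm, and the two spare trays, jar, wrench and beaker did not move.

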